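Load and lock a cold-pack carrier

ROBOT

A 6-joint arm with a two-finger parallel gripper is mounted at the origin on the work surface. World frame = base frame: x ahead of the robot, y to its left, z up, the work surface at z = 0. Lengths are in m, angles in rad, forces in N, time in s.
With the tool pointing down it reaches from about 0.35 to 0.775 m from the base axis. Payload 5.5 kg.
Tool frame: the origin (TCP) lies between the finger pads; the fingertips stand 8 mm ahead of it and the grasp point (between the pads) lies 11 mm behind it; z points along the fingers, y is the line along which they close (so a half turn about z gives the same grasp; the last joint's range is limited). The gripper opens to 85 mm and grips with 20 to 120 N. Pads are 22 mm wide; open, the fingers measure 114 mm over their backs; the gripper's body (76 mm by 85 mm) begins 54 mm behind the grasp point. The pads swing forward as they close: fully open they stand 13 mm farther back than shut.
Start: joints at [-0.14, 0.313, 0.046, 1.304, 0, 1.431], TCP at [0.575, -0, 0.239] pointing down, gripper open.
Joint ranges: [-2.76, 2.76], [-0.86, 1.69], [-1.03, 1.26], [-2.2, 2.34], [-1.47, 1.5], [-3.14, 3.14]. Speed limits (rad/s): [2.57, 2.57, 3.14, 3.14, 3.14, 3.14].

INTERFACE

Orientations are given as a unit quaternion [w, x, y, z].
In Python, from workcell import env gives the robot as it stands.
- The arm moves only by the tool move_arm, never from a script. Its argument "moves" is one flat list of numbers, 5 for each row, row after row: the shift along the world's x, y, z in m, then the turn about the world's z in rad, then the finger opening in m, from 0 to 0.0854. A call has 1 to 12 rows; each row is the pose to reach, as a shift and turn from the pose commanded when the call began; what a row does not reach only later rows make up. A row lasts 1/12 s, in which the tool goes at most 41.7 mm and 7.16 degrees, less where a joint would pass 70% of its speed; a pose out of reach is approached as far as the arm can. A call with a gripper value outside its range is refused whole. The fingers move at their own pace and stop on an object; "newtons" is the grip in N (left out, the last holds). Time passes only in rows, so rows that repeat a pose let the fingers close. It gives the time, the measured TCP pose, the force, the opening and the grip force at its end, in the units of the state.
- env.get_state(): the state, without advancing time (a new reading comes with each control period).
- env.read_camera(name): name is "scene" or "side" or "wrist"; returns a dict with "pixels" (384x512x3 uint8, red, green, blue), "camera_matrix" (3x3 intrinsics, pixels), "rvec" (rotation vector, rad) and "tvec" (3), from world to camera coordinates, as OpenCV has them. Camera axes: x right, y down, z forward; pixel columns grow to the right and rows downward; lengths in m; the calibration is good to about 2 mm. A picture is of the moment at which its call begins. There is no depth.
- env.hand_in(): hands the job in; it is judged then, once.
The state is a dict: "clock": time; "joint_pos": joint angles; "qvel": joint speeds; "tau": joint torques, N m; "tcp_pos": TCP position; "orientation": TCP orientation; "wrist_force": force on the tool from outside, world axes, zero at the start; "ft_torque": the same for the moment, N m; "finger_gap": finger opening in m; "grip_force": force on a finger pad.
Only numpy, scipy, OpenCV 4.12 (cv2) and the standard library are available. Lean on these libraries where they do the work, as an engineer would, in place of code of your own. Each camera call takes 0.05 s, during which the arm holds its last target. There are 200 camera calls.

TASK

Get the cold carrier ready for shipping: press every cold pack on the table down into a recess of the white tray until it is flush with the deck, then lay the keeper bar across the packs so that its ends sit down in the steel lugs, and lock both ends by pushing a lock pin from the robot's side through each lug and the bar's eye until its handle is against the lug. Leave everything else on the table where it is.

Things in the scene. Friction and masses are not known exactly. Their poses are not given: they have to be found in the camera images.
- carrier: White plastic tray, fixed, 150 (x) x 410 (y) x 34 mm high, with four recesses side by side along y (64 mm apart) and a dark steel lug at each end (y = -165, +165). Origin: centre of its underside; z up, x away from the robot (turned up to 9 degrees). Each lug: two upright cheeks to z = 100, with an end plate outside (inner face at y = -193 / +193) and a saddle between at z = 63.
- recess0 (a point): Centre of the floor of recess 0 of the tray (8 mm above the table), at y = -96 mm in the tray's frame; axes as the tray's. It is 115 (x) x 51 (y) mm and 26 mm deep. Any cold pack may go in any recess.
- recess1 (a point): Centre of the floor of recess 1 of the tray (8 mm above the table), at y = -32 mm in the tray's frame; axes as the tray's. It is 115 (x) x 51 (y) mm and 26 mm deep. Any cold pack may go in any recess.
- recess2 (a point): Centre of the floor of recess 2 of the tray (8 mm above the table), at y = 32 mm in the tray's frame; axes as the tray's. It is 115 (x) x 51 (y) mm and 26 mm deep. Any cold pack may go in any recess.
- recess3 (a point): Centre of the floor of recess 3 of the tray (8 mm above the table), at y = 96 mm in the tray's frame; axes as the tray's. It is 115 (x) x 51 (y) mm and 26 mm deep. Any cold pack may go in any recess.
- pack0: Cold pack, a blue rigid plastic brick 110 (x) x 46 (y) x 26 mm with a grip rib 20 (x) x 40 (y) mm standing 26 mm up from the middle of its top (total height 52 mm). About 180 g. Origin: centre of its underside; z up. There are three or four, all alike; starts on the table in front of the tray.
- pack1: Cold pack, a blue rigid plastic brick 110 (x) x 46 (y) x 26 mm with a grip rib 20 (x) x 40 (y) mm standing 26 mm up from the middle of its top (total height 52 mm). About 180 g. Origin: centre of its underside; z up. There are three or four, all alike; starts on the table in front of the tray.
- pack2: Cold pack, a blue rigid plastic brick 110 (x) x 46 (y) x 26 mm with a grip rib 20 (x) x 40 (y) mm standing 26 mm up from the middle of its top (total height 52 mm). About 180 g. Origin: centre of its underside; z up. There are three or four, all alike; starts on the table in front of the tray.
- pack3: Cold pack, a blue rigid plastic brick 110 (x) x 46 (y) x 26 mm with a grip rib 20 (x) x 40 (y) mm standing 26 mm up from the middle of its top (total height 52 mm). About 180 g. Origin: centre of its underside; z up. There are three or four, all alike; starts on the table in front of the tray.
- keeper: Keeper bar, aluminium, 380 mm long (x), 24 wide (y), 20 high; end blocks 50 long and 34 high, each with a 22 mm eye along y at x = -165 / +165, 17 mm above the underside; black grip block on its middle 60 (x) x 24 (y), top 46 mm above the underside. About 450 g. Origin: centre of its underside; z up. Starts on the table to the right.
- seat (a point): Where the keeper bar's origin lies when it is seated: midway between the lugs, at saddle height (63 mm above the table); axes as the tray's, so that the bar's x runs along the tray's y (either way round).
- pin0: Lock pin: steel shank 16 mm thick, 70 long, its last 14 mm tapering to a 7 mm nose; black handle 60 long, 24 wide (y), from 8 mm below the axis to 16 above (z). About 150 g. Origin: on the axis at the shoulder where the handle begins; x points to the nose. Starts lying level on the table to the left, nose away from the robot. Either pin fits either lug.
- pin0_tip (a point): End of the nose of that pin, 70 mm from the shoulder along the pin's x.
- pin1: Lock pin: steel shank 16 mm thick, 70 long, its last 14 mm tapering to a 7 mm nose; black handle 60 long, 24 wide (y), from 8 mm below the axis to 16 above (z). About 150 g. Origin: on the axis at the shoulder where the handle begins; x points to the nose. Starts lying level on the table to the left, nose away from the robot. Either pin fits either lug.
- pin1_tip (a point): End of the nose of that pin, 70 mm from the shoulder along the pin's x.
- mouth0 (a point): Centre of the mouth of the hole in the right (-y) lug, on the outer face of the cheek that faces the robot (80 mm above the table). The 20 mm hole runs along the tray's +x through both cheeks, 8 mm thick, 44 wide in y, 30 apart (outer faces at tray x = -23, +23). A pin's shoulder comes here when it is fully home.
- mouth1 (a point): Centre of the mouth of the hole in the left (+y) lug, on the outer face of the cheek that faces the robot (80 mm above the table). The 20 mm hole runs along the tray's +x through both cheeks, 8 mm thick, 44 wide in y, 30 apart (outer faces at tray x = -23, +23). A pin's shoulder comes here when it is fully home.
- tape_roll: Orange roll of tape, 100 mm across, 45 mm high; bystander, to be left alone. Origin: its underside.
- dispenser: Blue tape dispenser, 160 mm long, 80 mm high; bystander, to be left alone. Origin: its underside.
- jar: Jar, 70 mm across, 80 mm high; bystander, to be left alone. Origin: its underside.
- cutter: Yellow carton cutter, 160 mm long, 14 mm high; bystander, to be left alone. Origin: its underside.
- carton: Small red carton, 120 x 90 x 60 mm; bystander, to be left alone. Origin: its underside.
- foam_block: White foam block, 60 x 100 x 40 mm; bystander, to be left alone. Origin: its underside.
- wrench: Steel wrench lying flat; bystander, to be left alone. Origin: its underside.
Things that resemble listed ones, but are neither listed nor needed, are in the scene too. Leave any red look-alike of the pack1 alone. Leave any yellow look-alike of the pack3 alone.

How it is judged:
By the outcome, as a careful person would: the job done as asked, in the order asked, and still so for the second after the job is handed in, with the robot touching nothing.
Of pack0, pack1, pack2, pack3 only 3 to 4 are there at a start; the rules pass over those that are not, and their reading is None.
At some moment in a run one of pack0, pack1, pack2, pack3, keeper may be knocked a few centimetres aside while the robot is not near it.
Once in a run the grip may slacken for a moment while it holds something.
It also fails if it takes over 200 s, if anything falls off the work surface, if the arm or the gripper's body presses on something with over 40 N, if the wrist force passes 120 N, or if a joint passes its speed limit or range.

## Working session

There is one attempt and no reset: what is moved stays moved. The work goes in short steps, Python scripts to look and compute and a tool call to move; the robot and the scene stay as the last step left them, time stands still between calls to the robot, and variables do not carry over. Pictures are saved under pics/ and viewed, at most 14 in all, crops included, and the job is handed in when it is done.

Besides the shell and the picture viewer there is one more tool, called as name(argument=value, ...) on one line, values as JSON. move_arm: Moves the arm, as the interface text tells. Its arguments: {"type":"object","properties":{"moves":{"type":"array"},"newtons":{"type":"number"}},"required":["moves"]}

```bash
mkdir -p pics; ls
cat > h.py <<'E'
import numpy as np, cv2
from workcell import env
def cam(n):
    c=env.read_camera(n); c['R']=cv2.Rodrigues(np.array(c['rvec'],float))[0]; c['t']=np.array(c['tvec'],float).ravel(); c['K']=np.array(c['camera_matrix'],float); return c
def ray(c,uv,z):
    d=c['R'].T@np.linalg.inv(c['K'])@np.array([uv[0],uv[1],1.]); o=-c['R'].T@c['t']
    return o+d*(z-o[2])/d[2]
def proj(c,P):
    p=c['K']@(c['R']@np.array(P,float)+c['t']); return p[:2]/p[2]
def save(c,n,crop=None,s=1.5):
    im=c['pixels'][:,:,::-1]
    if crop: x0,y0,x1,y1=crop; im=im[y0:y1,x0:x1]
    cv2.imwrite('pics/'+n,cv2.resize(np.ascontiguousarray(im),None,fx=s,fy=s,interpolation=cv2.INTER_CUBIC))
E
python3 - <<'E'
from h import *
for n in ['scene','side','wrist']:
    c=cam(n); save(c,n+'0.png'); print(n,(-c['R'].T@c['t']).round(3),c['R'][2].round(2),c['K'][0,0])
s=env.get_state(); print(s)
E
```

```text
pics
scene [ 1.429 -0.886  1.008] [-0.58  0.56 -0.59] 445.82323459060905
side [0.342 0.886 0.872] [ 0.14 -0.73 -0.67] 357.9129448847247
wrist [0.575 0.069 0.374] [-0.   -0.27 -0.96] 315.3375209851303
{'clock': 0.15, 'joint_pos': array([-1.39575214e-01,  3.13823260e-01,  4.52203823e-02,  1.30359900e+00,
        6.80105607e-06,  1.43121096e+00]), 'qvel': array([ 0.00112864, -0.00210502,  0.00152643,  0.00049991,  0.00053946,
        0.00037971]), 'tau': array([ 1.76330479e-03, -4.81067133e+01,  2.98815805e+01,  1.39078675e-02,
       -1.10673584e-04, -5.56924022e-05]), 'tcp_pos': array([5.74619785e-01, 6.00462725e-05, 2.38608346e-01]), 'orientation': array([-5.63287055e-04,  7.07103018e-01,  7.07110195e-01, -4.20249842e-04]), 'wrist_force': array([-0.47451112,  0.0359953 , -0.25561529]), 'ft_torque': array([0.03965794, 0.00470442, 0.03782076]), 'grip_force': 0.0, 'finger_gap': 0.08551355488678111}
```

View pics/scene0.png

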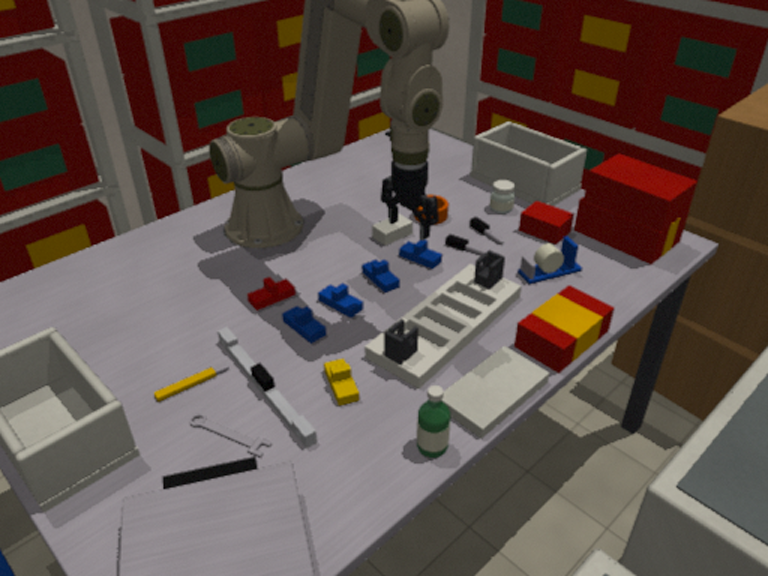

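View pics/side0.png

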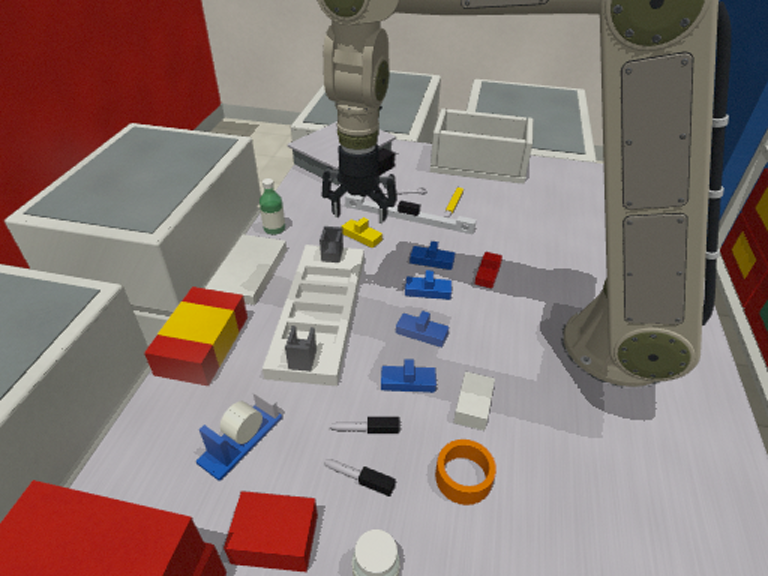

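View pics/wrist0.png

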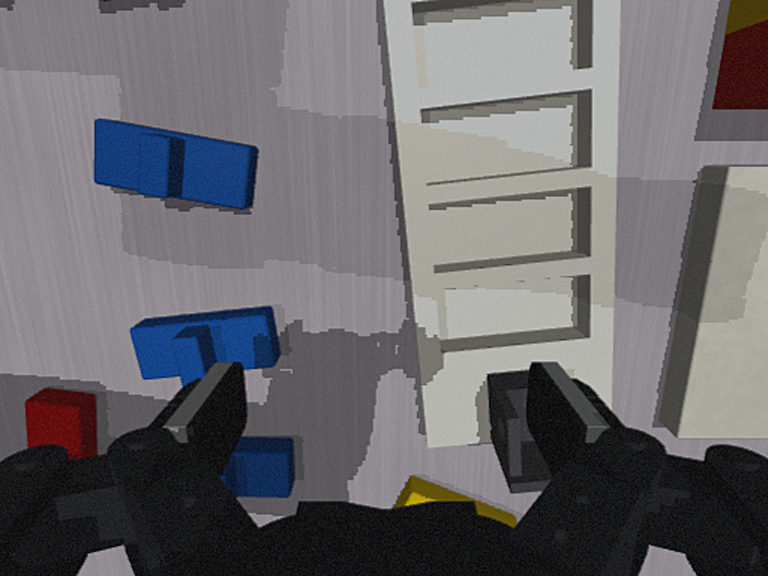

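Run:
```python
from h import *
for n in ['side','scene','wrist']:
    c=cam(n); hsv=cv2.cvtColor(c['pixels'],cv2.COLOR_RGB2HSV)
    m=cv2.inRange(hsv,(100,140,50),(125,255,255))
    cs,_=cv2.findContours(m,cv2.RETR_EXTERNAL,cv2.CHAIN_APPROX_NONE)
    for k in cs:
        if cv2.contourArea(k)<150: continue
        M=cv2.moments(k); u=(M['m10']/M['m00'],M['m01']/M['m00'])
        P=np.array([ray(c,p[0],0.018)[:2] for p in k],np.float32)
        r=cv2.minAreaRect(P)
        print(n,np.round(u,1),cv2.contourArea(k),ray(c,u,.02).round(3),np.round(r[1],3),round(r[2],1))
```

```text
side [151.3 300. ] 713.5 [0.707 0.436 0.02 ] [0.157 0.104] 68.9
side [271.8 251.8] 543.5 [0.424 0.205 0.02 ] [0.108 0.078] 9.4
side [282.  216.7] 231.0 [0.418 0.053 0.02 ] [0.067 0.106] 78.0
side [285.2 191. ] 362.0 [ 0.426 -0.077  0.02 ] [0.108 0.098] 5.6
side [287.7 171. ] 317.5 [ 0.435 -0.194  0.02 ] [0.103 0.109] 89.3
side [496.6  59.3] 2883.0 [-0.682 -1.62   0.02 ] [2.805 0.257] 74.0
scene [202.6 215.5] 355.5 [ 0.446 -0.204  0.02 ] [0.068 0.128] 83.3
scene [226.6 199.7] 324.0 [ 0.436 -0.087  0.02 ] [0.123 0.084] 6.3
scene [253.6 183.3] 276.5 [0.431 0.052 0.02 ] [0.07  0.134] 66.8
scene [280.  169.1] 269.0 [0.434 0.194 0.02 ] [0.121 0.099] 10.1
scene [372.5 175.2] 293.5 [0.714 0.421 0.02 ] [0.111 0.255] 2.4
wrist [172.9 311.5] 1510.0 [ 0.464 -0.196  0.02 ] [0.065 0.06 ] 0.0
wrist [136.  228.2] 3512.0 [ 0.427 -0.079  0.02 ] [0.117 0.061] 6.2
wrist [114.9 109.3] 4447.0 [0.419 0.061 0.02 ] [0.048 0.116] 79.9
```

The side view (1.5× scale) shows four blue packs at about (432,255), (428,286), (424,328) and (410,376). The red look-alike is at (489,268) and the yellow one at (362,232). The pins are at (365,425) and (360,476), the keeper at (410,210) and the tray at (315,310). The packs fit the description by colour and are measured above. Next I'll raise the arm for a wider wrist view.

move_arm(moves=[-0.015, 0.03, 0.04, 0, 0.085, -0.03, 0.06, 0.08, 0, 0.085, -0.04, 0.09, 0.12, 0, 0.085, -0.05, 0.12, 0.15, 0, 0.085, -0.05, 0.12, 0.15, 0, 0.085, -0.05, 0.12, 0.15, 0, 0.085, -0.05, 0.12, 0.15, 0, 0.085])

```text
clock: 0.88
tcp_pos: [0.5254, 0.1211, 0.391]
orientation: [0.001, 0.706, 0.708, 0.001]
wrist_force: [1.7, 0.3, -0.9]
finger_gap: 0.0856
grip_force: 0.0
```

Run:
```python
from h import *
c=cam('wrist'); save(c,'w1.png'); print(env.get_state()['tcp_pos'],(-c['R'].T@c['t']).round(3))
np.savez('w1.npz',**{k:np.array(c[k]) for k in ['pixels','K','R','t']})
```

```text
[0.52523503 0.12027069 0.38932444] [0.525 0.19  0.527]
```

View pics/w1.png

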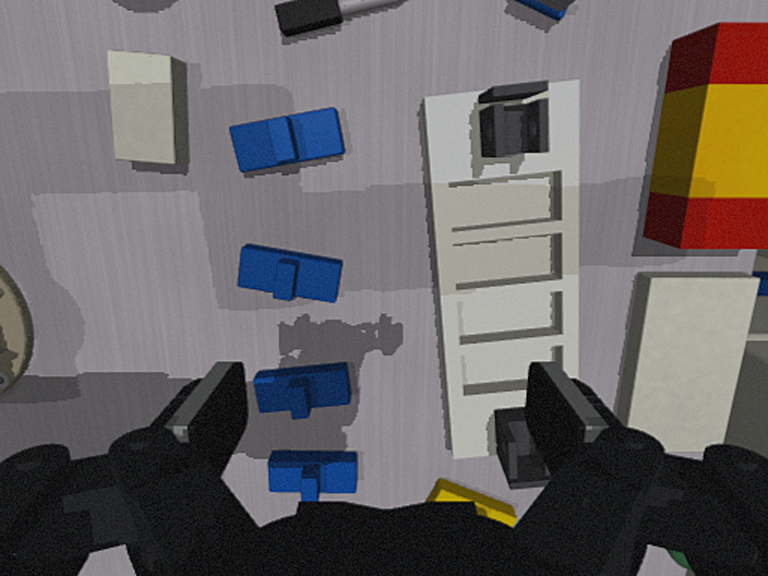

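The wrist view shows the whole scene. The four packs are at (287,138), (290,273), (302,388) and (313,472). The tray's right deck edge runs from (580,81) to (580,380), and its top edge from (424,98) to (580,81). The lugs are at (513,122) and (515,445). Next: subpixel edges.

```bash
cat >> h.py <<'E'
def edge(g,p0,p1,w=6,n=40,sgn=0):
    """subpixel gradient peaks on normals of segment p0-p1 -> points"""
    p0,p1=np.array(p0,float),np.array(p1,float); d=(p1-p0)/np.linalg.norm(p1-p0); nn=np.array([-d[1],d[0]])
    s=np.arange(-w,w+.01,.25); out=[]
    for a in np.linspace(0,1,n):
        q=p0+(p1-p0)*a+s[:,None]*nn
        v=cv2.remap(g,q[:,0].astype(np.float32)[None],q[:,1].astype(np.float32)[None],cv2.INTER_LINEAR)[0]
        G=np.gradient(v); G=np.abs(G) if sgn==0 else G*sgn
        i=G.argmax(); out.append(np.r_[p0+(p1-p0)*a+s[i]*nn])
    return np.array(out)
def line(P):
    P=np.array(P,np.float32)[:,:2]; vx,vy,x,y=cv2.fitLine(P,cv2.DIST_HUBER,0,.002,.001).ravel()
    r=(P-[x,y])@[-vy,vx]; return np.array([x,y]),np.array([vx,vy]),np.median(abs(r))
E
python3 - <<'E'
from h import *
c=dict(np.load('w1.npz')); g=cv2.GaussianBlur(cv2.cvtColor(c['pixels'],cv2.COLOR_RGB2GRAY),(0,0),.8).astype(np.float32)
def L(a,b,z,w=5):
    P=[ray(c,p,z) for p in edge(g,np.array(a)/1.5,np.array(b)/1.5,w)]
    l=line(P); d=l[1]; return l
R=L((580,90),(579,350),.034); T=L((435,96),(570,82),.034); Lf=L((428,110),(455,445),.034)
for n,l in zip('RTL',(R,T,Lf)): print(n,l[0].round(4),np.degrees(np.arctan2(l[1][1],l[1][0])).round(2),l[2].round(5))
# recess x-far wall inner edges at deck: right edges
for a,b in [((562,173),(562,218)),((562,236),(562,282)),((562,291),(562,333))]:
    l=L(a,b,.034,4); print('rec right',l[0].round(4),np.degrees(np.arctan2(*l[1][::-1])).round(1),l[2].round(5))
for a,b in [((455,183),(555,173)),((455,243),(555,234)),((462,303),(555,292)),((465,358),(550,347))]:
    l=L(a,b,.034,4); print('rec top',l[0].round(4),np.degrees(np.arctan2(*l[1][::-1])).round(1),l[2].round(5))
E
```

```text
R [0.7277 0.1185] -83.55 9e-05
T [0.6422 0.2509] 6.25 0.00102
L [0.5836 0.053 ] -83.73 0.00034
rec right [0.7074 0.1483] -84.1 0.0
rec right [0.7146 0.0785] -84.1 0.0
rec right [0.7208 0.0193] -84.1 0.0
rec top [0.6486 0.163 ] 5.1 0.00162
rec top [0.6419 0.1005] 7.6 0.00127
rec top [0.6521 0.0379] 7.3 0.00231
rec top [ 0.6676 -0.0268] 3.4 0.00392
```

```bash
cat >> h.py <<'E'
def refine_y(c,yaw,xc,yc,segs,w=4):
    """tray frame offsets of edges: segs list of (x0,x1,y,z); returns residual in tray y"""
    g=cv2.GaussianBlur(cv2.cvtColor(c['pixels'],cv2.COLOR_RGB2GRAY),(0,0),.8).astype(np.float32)
    ex=np.array([np.cos(yaw),np.sin(yaw)]); ey=np.array([-ex[1],ex[0]]); out=[]
    for x0,x1,y,z in segs:
        A=[proj(c,np.r_[(xc+x)*ex+(yc+y)*ey,z]) for x in (x0,x1)]
        P=np.array([ray(c,p,z)[:2] for p in edge(g,A[0],A[1],w)])
        r=P@ey-yc-y; out.append((round(y*1e3),np.round(np.percentile(r,[25,50,75])*1e3,1)))
    return out
E
python3 - <<'E'
from h import *
c=dict(np.load('w1.npz'))
segs=[(-.07,.07,.205,.034)]+[(-.05,.05,y+s*.0255,.034) for y in (.096,.032,-.032,-.096) for s in (1,-1)]
for o in refine_y(c,np.radians(6.4),.6613,-.0285,segs): print(*o)
s=cam('side'); print('side')
for o in refine_y(s,np.radians(6.4),.6613,-.0285,segs,5): print(*o)
E
```

```text
205 [0.9 1.5 3.7]
122 [-4.1 -3.8  0.8]
70 [0.8 1.2 5.1]
57 [-1.6  0.6  1.2]
7 [0.4 0.8 0.9]
-7 [-0.4  1.1  6.1]
-57 [0.5 0.9 0.9]
-70 [-0.9  1.2  7.3]
-122 [0.4 1.  1. ]
side
205 [-4.  -0.   0.9]
122 [-4.5  1.   5. ]
70 [-0.3  0.   1.1]
57 [12.5 13.6 14.7]
7 [-1.5 -1.2 -0. ]
-7 [-23.8  12.3  13.5]
-57 [-1.3 -0.   1.3]
-70 [-21.6  10.6  13.2]
-122 [-21.5 -19.3   0.4]
```

move_arm(moves=[-0.016, 0.002, -0.036, 0, 0.085, -0.032, 0.004, -0.073, 0, 0.085, -0.048, 0.006, -0.11, 0, 0.085, -0.064, 0.008, -0.146, 0, 0.085, -0.08, 0.01, -0.183, 0, 0.085, -0.097, 0.011, -0.219, 0, 0.085, -0.097, 0.011, -0.219, 0, 0.085, -0.097, 0.011, -0.219, 0, 0.085])

```text
clock: 1.65
tcp_pos: [0.4231, 0.1297, 0.1664]
orientation: [-0.003, 0.708, 0.707, -0.004]
wrist_force: [0.8, 0.1, 0.9]
finger_gap: 0.0849
grip_force: 0.0
```

```bash
cat >> h.py <<'E'
YAW,XC,YC=np.radians(6.4),.6613,-.0277
def tw(x,y):
    ex=np.array([np.cos(YAW),np.sin(YAW)]); ey=np.array([-ex[1],ex[0]]); return (XC+x)*ex+(YC+y)*ey
def toolyaw():  # world angle of tool y axis, mod pi, in (-90,90]
    w,x,y,z=env.get_state()['orientation']; a=np.degrees(np.arctan2(1-2*(x*x+z*z),2*(x*y-w*z))); return (a+90)%180-90
def pack(rec=None,c=None,zt=.026):
    c=c or cam('wrist'); m=cv2.inRange(cv2.cvtColor(c['pixels'],cv2.COLOR_RGB2HSV),(100,140,40),(125,255,255))
    cs,_=cv2.findContours(m,cv2.RETR_EXTERNAL,cv2.CHAIN_APPROX_NONE); o=-c['R'].T@c['t']
    st=env.get_state(); tcp=st['tcp_pos']; print('tcp',tcp.round(4),'toolyaw',round(toolyaw(),2))
    best=None
    for k in cs:
        if cv2.contourArea(k)<800: continue
        P=np.array([ray(c,p[0],zt)[:2] for p in k],np.float32); (ctr,sz,a)=cv2.minAreaRect(P)
        if sz[0]<sz[1]: a+=90; sz=sz[::-1]
        a=(a+90)%180-90; d=np.hypot(*(np.array(ctr)-o[:2]))
        print('pack',np.round(ctr,4),'size',np.round(sz,4),'yaw',round(a,2),'nadir dist',d.round(3))
        if best is None or d<best[0]: best=(d,np.array(ctr),a)
    d,ctr,a=best; print('-> shift to pack',(ctr-tcp[:2]).round(4),'turn rad',np.radians(a-toolyaw()).round(3))
    if rec is not None:
        t=tw(0,rec); print('   pack->recess',(t-ctr).round(4),'turn rad',(YAW-np.radians(a)).round(3))
    return c
E
python3 -c "
from h import *
c=pack(.096); save(c,'a1.png')"
```

```text
tcp [0.4273 0.1302 0.1694] toolyaw -0.07
pack [0.4202 0.0577] size [0.1079 0.0666] yaw -9.94 nadir dist 0.141
pack [0.4263 0.2019] size [0.1078 0.0451] yaw 10.16 nadir dist 0.004
-> shift to pack [-0.001   0.0717] turn rad 0.179
   pack->recess [ 0.2233 -0.0603] turn rad -0.066
```

move_arm(moves=[-0.001, 0.036, -0.01, 0.09, 0.085, -0.001, 0.072, -0.03, 0.179, 0.085, -0.001, 0.072, -0.07, 0.179, 0.085, -0.001, 0.072, -0.1, 0.179, 0.085, -0.001, 0.072, -0.122, 0.179, 0.085, -0.001, 0.072, -0.132, 0.179, 0.07, -0.001, 0.072, -0.132, 0.179, 0.04, -0.001, 0.072, -0.132, 0.179, 0.0, -0.001, 0.072, -0.132, 0.179, 0.0, -0.001, 0.072, -0.132, 0.179, 0.0, -0.001, 0.072, -0.132, 0.179, 0.0, -0.001, 0.072, -0.132, 0.179, 0.0], newtons=70)

```text
clock: 2.7
tcp_pos: [0.429, 0.2033, 0.0402]
orientation: [0.001, 0.641, 0.767, 0.002]
wrist_force: [-0.2, -0.3, 5.1]
finger_gap: 0.0182
grip_force: 70.7
```

move_arm(moves=[0, 0, 0.03, 0, 0, 0, -0.02, 0.055, 0, 0, 0.01, -0.045, 0.07, -0.03, 0, 0.04, -0.06, 0.07, -0.066, 0, 0.08, -0.06, 0.07, -0.066, 0, 0.12, -0.06, 0.07, -0.066, 0, 0.16, -0.06, 0.07, -0.066, 0, 0.195, -0.06, 0.065, -0.066, 0, 0.2233, -0.0603, 0.055, -0.066, 0, 0.2233, -0.0603, 0.05, -0.066, 0, 0.2233, -0.0603, 0.05, -0.066, 0, 0.2233, -0.0603, 0.05, -0.066, 0])

```text
clock: 3.7
tcp_pos: [0.649, 0.1425, 0.0876]
orientation: [-0.001, 0.666, 0.746, -0.001]
wrist_force: [0.2, 0.6, -2.7]
finger_gap: 0.0184
grip_force: 69.8
```

Run:
```python
from h import *
c=cam('wrist'); save(c,'a2.png',(110,60,400,300),2.5); s=env.get_state(); print(s['tcp_pos'],toolyaw(),s['finger_gap'],tw(0,.096))
np.savez('a2.npz',**{k:np.array(c[k]) for k in ['pixels','K','R','t']})
```

```text
[0.649051   0.14270677 0.088382  ] 6.4832098652794485 0.018541746700381494 [0.6495654  0.14158875]
```

View pics/a2.png

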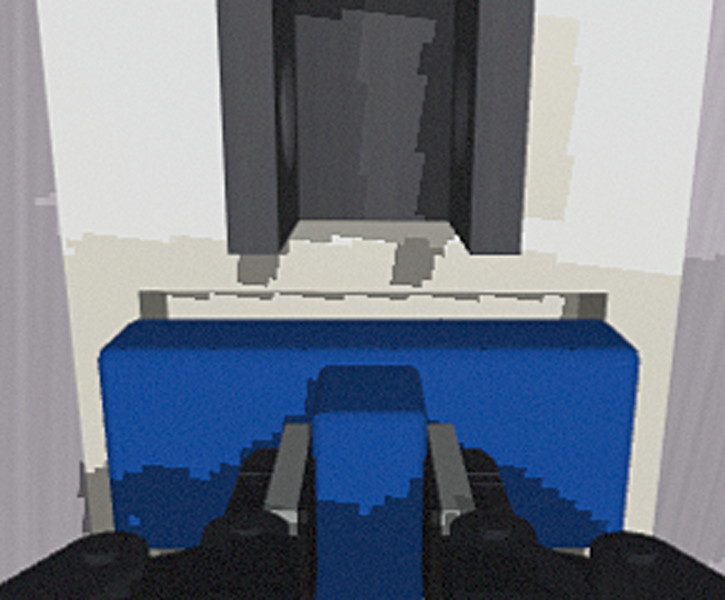

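The crop shows the pack held over recess 3. The recess's far edge runs from (138,292) to (607,292). The pack's lower edge runs from about (131,320) to (610,320) and its upper edge from (103,350) to (637,350).

Run:
```python
from h import *
c=dict(np.load('a2.npz')); f=lambda x,y:(110+x/2.5,60+y/2.5)
ex=np.array([np.cos(YAW),np.sin(YAW)]); ey=np.array([-ex[1],ex[0]])
T=lambda p,z:(lambda q:np.array([q@ex-XC,q@ey-YC]).round(4))(ray(c,f(*p),z)[:2])
print('recess',T((138,292),.034),T((607,292),.034),'expect -+.0575,.1215')
print('bottom',T((131,320),.051),T((610,320),.051),'expect .055,.119'); print('top',T((103,350),.077),T((637,350),.077))
print('deck side edges', T((50,150),.034),T((703,150),.034))
print('cheek', T((228,254),.034),T((521,254),.034))
```

```text
recess [-0.0576  0.121 ] [0.058  0.1212] expect -+.0575,.1215
bottom [-0.0546  0.1185] [0.054  0.1187] expect .055,.119
top [-0.0523  0.1196] [0.0516 0.1198]
deck side edges [-0.0756  0.1552] [0.0777 0.1554]
cheek [-0.0349  0.1305] [0.0364 0.1306]
```

move_arm(moves=[0, 0, -0.01, 0, 0, 0, 0, -0.02, 0, 0, 0, 0, -0.026, 0, 0, 0, 0, -0.032, 0, 0, 0, 0, -0.036, 0, 0, 0, 0, -0.04, 0, 0, 0, 0, -0.042, 0, 0, 0, 0, -0.042, 0, 0, 0, 0, -0.042, 0, 0])

```text
clock: 4.5
tcp_pos: [0.65, 0.1427, 0.0482]
orientation: [0.0, 0.666, 0.746, 0.0]
wrist_force: [-6.0, -0.9, 8.6]
finger_gap: 0.0183
grip_force: 71.4
```

move_arm(moves=[0, 0, -0.003, 0, 0, 0, 0, -0.006, 0, 0, 0, 0, -0.01, 0, 0, 0, 0, -0.01, 0, 0])

```text
clock: 4.83
tcp_pos: [0.6501, 0.1427, 0.0481]
orientation: [0.002, 0.666, 0.746, 0.002]
wrist_force: [-27.6, -4.3, 61.7]
finger_gap: 0.0184
grip_force: 78.5
```

Run:
```python
from h import *
c=cam('wrist'); save(c,'a3.png',(110,100,400,300),2.5); s=env.get_state(); print(s['tcp_pos'],s['wrist_force'])
```

```text
[0.65008328 0.14272618 0.0480993 ] [-25.48183413  -3.94903936  61.01210361]
```

View pics/a3.png

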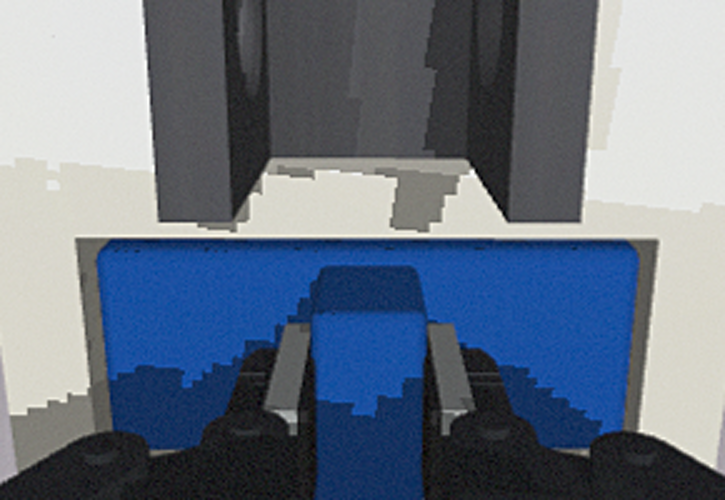

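move_arm(moves=[0, 0, 0.009, 0, 0, 0, 0, 0.009, 0, 0.085, 0, 0, 0.009, 0, 0.085, 0, 0, 0.04, 0, 0.085, -0.03, -0.02, 0.08, 0, 0.085, -0.065, -0.042, 0.115, 0, 0.085, -0.1, -0.065, 0.135, -0.04, 0.085, -0.135, -0.088, 0.135, -0.08, 0.085, -0.17, -0.11, 0.135, -0.113, 0.085, -0.2, -0.132, 0.135, -0.113, 0.085, -0.23, -0.153, 0.135, -0.113, 0.085, -0.23, -0.153, 0.135, -0.113, 0.085])

```text
clock: 5.88
tcp_pos: [0.4157, -0.0115, 0.1699]
orientation: [-0.002, 0.708, 0.707, -0.002]
wrist_force: [1.1, 1.0, 0.5]
finger_gap: 0.0853
grip_force: 0.0
```

```bash
python3 -c "
from h import *
c=pack(.032)"
```

```text
tcp [ 0.4152 -0.0119  0.17  ] toolyaw -0.15
pack [ 0.4358 -0.1727] size [0.1079 0.0313] yaw -5.65 nadir dist 0.231
pack [ 0.4271 -0.0838] size [0.1077 0.0662] yaw 6.1 nadir dist 0.142
pack [0.4193 0.0595] size [0.108  0.0445] yaw -10.1 nadir dist 0.004
-> shift to pack [0.0042 0.0714] turn rad -0.174
   pack->recess [0.2374 0.0185] turn rad 0.288
```

move_arm(moves=[0.004, 0.035, -0.01, -0.09, 0.085, 0.004, 0.0715, -0.03, -0.174, 0.085, 0.004, 0.0715, -0.07, -0.174, 0.085, 0.004, 0.0715, -0.1, -0.174, 0.085, 0.004, 0.0715, -0.12, -0.174, 0.085, 0.004, 0.0715, -0.131, -0.174, 0.085, 0.004, 0.0715, -0.131, -0.174, 0.085])

```text
clock: 6.52
tcp_pos: [0.4221, 0.0617, 0.0369]
orientation: [-0.002, 0.766, 0.643, -0.002]
wrist_force: [0.6, -0.4, 0.1]
finger_gap: 0.0852
grip_force: 0.0
```

```bash
python3 -c "
from h import *
print(env.get_state()['tcp_pos'],toolyaw())"
```

```text
[0.4220571  0.06166242 0.0368823 ] -9.93873897844378
```

move_arm(moves=[-0.002, -0.002, 0, 0, 0.07, -0.003, -0.002, 0, 0, 0.04, -0.003, -0.002, 0, 0, 0, -0.003, -0.002, 0, 0, 0, -0.003, -0.002, 0, 0, 0, -0.003, -0.002, 0, 0, 0, -0.003, -0.002, 0, 0, 0], newtons=70)

```text
clock: 7.1
tcp_pos: [0.4221, 0.0591, 0.0413]
orientation: [0.001, 0.766, 0.643, 0.001]
wrist_force: [-1.3, -0.6, 6.0]
finger_gap: 0.0186
grip_force: 70.4
```

```bash
python3 -c "
from h import *
t=env.get_state()['tcp_pos'];print(t,toolyaw(),tw(0,.032)-t[:2])"
```

```text
[0.42211066 0.05911731 0.0412732 ] -9.972955416056209 [0.23458875 0.01887029]
```

move_arm(moves=[0, 0, 0.03, 0, 0, 0, 0.005, 0.06, 0.05, 0, 0.03, 0.01, 0.07, 0.12, 0, 0.07, 0.0185, 0.07, 0.2, 0, 0.11, 0.0185, 0.07, 0.288, 0, 0.15, 0.0185, 0.07, 0.288, 0, 0.19, 0.0185, 0.07, 0.288, 0, 0.22, 0.0185, 0.065, 0.288, 0, 0.2365, 0.0185, 0.055, 0.288, 0, 0.2365, 0.0185, 0.05, 0.288, 0, 0.2365, 0.0185, 0.05, 0.288, 0, 0.2365, 0.0185, 0.05, 0.288, 0])

```text
clock: 8.1
tcp_pos: [0.6561, 0.0777, 0.0891]
orientation: [-0.001, 0.666, 0.746, -0.001]
wrist_force: [-0.5, -0.0, -2.2]
finger_gap: 0.0185
grip_force: 69.6
```

```bash
cat >> h.py <<'E'
def hover(rec,dz=.05,name=None):
    """compare recess far edge/sides & pack far edge in tray frame; dz = pack underside height"""
    c=cam('wrist'); s=env.get_state(); print('tcp',s['tcp_pos'].round(4),'yaw',round(toolyaw(),2),'gap',s['finger_gap'].round(4),'dtgt',(tw(0,rec)-s['tcp_pos'][:2]).round(4))
    ex=np.array([np.cos(YAW),np.sin(YAW)]); ey=np.array([-ex[1],ex[0]])
    m=cv2.inRange(cv2.cvtColor(c['pixels'],cv2.COLOR_RGB2HSV),(100,140,40),(125,255,255))
    k,_=cv2.findContours(m,cv2.RETR_EXTERNAL,cv2.CHAIN_APPROX_NONE)
    k=max(k,key=lambda q:cv2.contourArea(q) if cv2.boundingRect(q)[1]+cv2.boundingRect(q)[3]>215 else 0); p=k[:,0].astype(float)
    T=lambda q,z:(lambda w:np.array([w@ex-XC,w@ey-YC]))(ray(c,q,z)[:2])
    top=p[:,1].min(); far=np.array([T(q,dz) for q in p if q[1]<top+3]); A=np.polyfit(far[:,0],far[:,1],1)
    allp=np.array([T(q,dz+.026) for q in p if q[1]>top+15 and q[1]<235])
    x0,x1=allp[:,0].min(),allp[:,0].max()
    print('pack in tray (mm): x centre',round((x0+x1)/2*1e3,1),'width',round((x1-x0)*1e3,1),'far edge y-(rec+23):',round((np.median(far[:,1])-rec-.023)*1e3,1),'edge yaw deg',np.degrees(A[0]).round(2))
    if name: save(c,name,(110,60,400,300),2.5)
    return c
E
python3 -c "
from h import *
hover(.032,.05,'b2.png')"
```

```text
Traceback (most recent call last):
  File "h.py", line 59, in hover
    c=cam('wrist'); s=env.get_state(); print('tcp',s['tcp_pos'].round(4),'yaw',round(toolyaw(),2),'gap',s['finger_gap'].round(4),'dtgt',(tw(0,rec)-s['tcp_pos'][:2]).round(4))
                                                                                                        ^^^^^^^^^^^^^^^^^^^^^
AttributeError: 'float' object has no attribute 'round'
```

```bash
sed -i "s/s\['finger_gap'\].round(4)/round(s['finger_gap'],4)/" h.py; python3 -c "
from h import *
hover(.032,.05,'b2.png')"
```

```text
tcp [0.6567 0.0778 0.0906] yaw 6.54 gap 0.0183 dtgt [-0.      0.0002]
pack in tray (mm): x centre -0.8 width 107.1 far edge y-(rec+23): -0.7 edge yaw deg 0.16
```

View pics/b2.png

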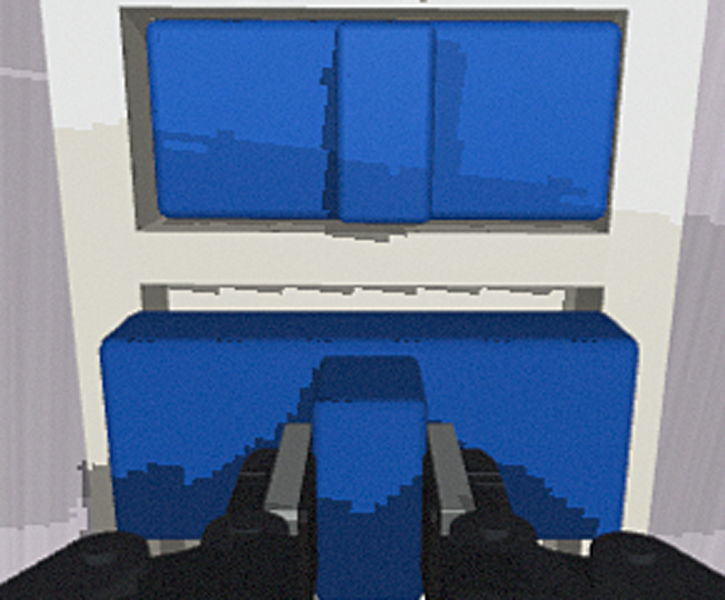

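The crop shows pack A in recess 3 at (385,120), and pack B held square above recess 2, with the recess edge at y=287 and x 141–603. It is aligned to better than 1 mm, so I'll lower and press.

move_arm(moves=[0, 0, -0.01, 0, 0, 0, 0, -0.02, 0, 0, 0, 0, -0.026, 0, 0, 0, 0, -0.032, 0, 0, 0, 0, -0.036, 0, 0, 0, 0, -0.04, 0, 0, 0, 0, -0.044, 0, 0, 0, 0, -0.048, 0, 0, 0, 0, -0.05, 0, 0, 0, 0, -0.05, 0, 0])

```text
clock: 9.03
tcp_pos: [0.6577, 0.0777, 0.0492]
orientation: [0.002, 0.666, 0.746, 0.001]
wrist_force: [-20.4, -1.2, 47.3]
finger_gap: 0.0182
grip_force: 76.2
```

move_arm(moves=[0, 0, 0.009, 0, 0, 0, 0, 0.009, 0, 0.085, 0, 0, 0.01, 0, 0.085, -0.005, -0.005, 0.045, 0, 0.085, -0.03, -0.03, 0.08, 0, 0.085, -0.06, -0.06, 0.11, 0, 0.085, -0.09, -0.09, 0.133, -0.04, 0.085, -0.12, -0.118, 0.133, -0.08, 0.085, -0.15, -0.147, 0.133, -0.113, 0.085, -0.18, -0.176, 0.133, -0.113, 0.085, -0.207, -0.203, 0.133, -0.113, 0.085, -0.23, -0.227, 0.133, -0.113, 0.085])

```text
clock: 10.03
tcp_pos: [0.4333, -0.1432, 0.1726]
orientation: [-0.0, 0.707, 0.708, -0.0]
wrist_force: [0.6, -1.6, 0.6]
finger_gap: 0.0849
grip_force: 0.0
```

```bash
python3 -c "
from h import *
c=pack(-.032)"
```

```text
tcp [ 0.4285 -0.1474  0.1723] toolyaw -0.24
pack [ 0.4325 -0.203 ] size [0.1057 0.0595] yaw -1.07 nadir dist 0.129
pack [ 0.4254 -0.0838] size [0.1042 0.0427] yaw 6.19 nadir dist 0.012
-> shift to pack [-0.0032  0.0636] turn rad 0.112
   pack->recess [0.2385 0.0982] turn rad 0.004
```

```bash
sed -i 's/(100,140,40)/(100,140,25)/g' h.py; python3 -c "
from h import *
c=pack(-.032)"
```

```text
tcp [ 0.4311 -0.1455  0.1725] toolyaw -0.35
pack [ 0.4353 -0.2004] size [0.1083 0.0624] yaw -0.97 nadir dist 0.122
pack [ 0.428  -0.0806] size [0.1084 0.0451] yaw 6.1 nadir dist 0.003
-> shift to pack [-0.0031  0.0649] turn rad 0.112
   pack->recess [0.2359 0.095 ] turn rad 0.005
```

move_arm(moves=[-0.003, 0.033, -0.01, 0.06, 0.085, -0.003, 0.065, -0.03, 0.112, 0.085, -0.003, 0.065, -0.07, 0.112, 0.085, -0.003, 0.065, -0.1, 0.112, 0.085, -0.003, 0.065, -0.12, 0.112, 0.085, -0.003, 0.065, -0.132, 0.112, 0.085, -0.003, 0.065, -0.132, 0.112, 0.085, -0.003, 0.065, -0.132, 0.112, 0.085])

```text
clock: 10.8
tcp_pos: [0.4313, -0.0768, 0.0403]
orientation: [-0.001, 0.666, 0.746, -0.0]
wrist_force: [0.0, 0.5, -0.5]
finger_gap: 0.085
grip_force: 0.0
```

move_arm(moves=[-0.003, -0.004, 0, 0, 0.08, -0.003, -0.004, 0, 0, 0.06, -0.003, -0.004, 0, 0, 0.03, -0.003, -0.004, 0, 0, 0, -0.003, -0.004, 0, 0, 0, -0.003, -0.004, 0, 0, 0, -0.003, -0.004, 0, 0, 0, -0.003, -0.004, 0, 0, 0], newtons=70)

```text
clock: 11.47
tcp_pos: [0.4291, -0.0815, 0.042]
orientation: [0.001, 0.666, 0.746, 0.0]
wrist_force: [-1.9, 0.7, 5.5]
finger_gap: 0.0182
grip_force: 69.8
```

```bash
python3 -c "
from h import *
t=env.get_state()['tcp_pos'];print(t,toolyaw(),tw(0,-.032)-t[:2])"
```

```text
[ 0.42910549 -0.08152363  0.04196312] 6.473453423920205 [0.23472793 0.09591009]
```

move_arm(moves=[0, 0, 0.03, 0, 0, 0.005, 0.005, 0.06, 0, 0, 0.035, 0.02, 0.07, 0, 0, 0.07, 0.035, 0.07, 0, 0, 0.105, 0.05, 0.07, 0, 0, 0.14, 0.065, 0.07, 0, 0, 0.175, 0.08, 0.07, 0, 0, 0.21, 0.095, 0.065, 0, 0, 0.235, 0.0955, 0.055, 0, 0, 0.235, 0.0955, 0.05, 0, 0, 0.235, 0.0955, 0.05, 0, 0, 0.235, 0.0955, 0.05, 0, 0])

```text
clock: 12.47
tcp_pos: [0.6619, 0.0143, 0.0898]
orientation: [-0.002, 0.666, 0.746, -0.001]
wrist_force: [0.1, -0.7, -1.0]
finger_gap: 0.0182
grip_force: 69.5
```

```bash
python3 -c "
from h import *
hover(-.032,.05,'c2.png')"
```

```text
tcp [0.6621 0.0141 0.0907] yaw 6.46 gap 0.0183 dtgt [0.0018 0.0003]
pack in tray (mm): x centre -2.4 width 106.5 far edge y-(rec+23): -0.4 edge yaw deg 0.17
```

move_arm(moves=[0.002, 0.0005, -0.006, 0, 0, 0.002, 0.0005, -0.012, 0, 0, 0.002, 0.0005, -0.02, 0, 0, 0.002, 0.0005, -0.026, 0, 0, 0.002, 0.0005, -0.032, 0, 0, 0.002, 0.0005, -0.036, 0, 0, 0.002, 0.0005, -0.04, 0, 0, 0.002, 0.0005, -0.044, 0, 0, 0.002, 0.0005, -0.048, 0, 0, 0.002, 0.0005, -0.05, 0, 0, 0.002, 0.0005, -0.05, 0, 0])

```text
clock: 13.43
tcp_pos: [0.6656, 0.0146, 0.0499]
orientation: [0.002, 0.666, 0.746, 0.001]
wrist_force: [-19.1, -0.3, 44.5]
finger_gap: 0.018
grip_force: 75.7
```

move_arm(moves=[0, 0, 0.009, 0, 0.085, 0, 0, 0.009, 0, 0.085, 0, 0, 0.03, 0, 0.085, -0.01, -0.01, 0.06, 0, 0.085, -0.035, -0.04, 0.08, 0, 0.085, -0.06, -0.07, 0.1, 0, 0.085, -0.085, -0.1, 0.12, -0.04, 0.085, -0.11, -0.13, 0.133, -0.08, 0.085, -0.135, -0.163, 0.133, -0.113, 0.085, -0.16, -0.195, 0.133, -0.113, 0.085, -0.185, -0.225, 0.133, -0.113, 0.085, -0.21, -0.255, 0.133, -0.113, 0.085])

```text
clock: 14.43
tcp_pos: [0.4547, -0.2419, 0.1741]
orientation: [0.001, 0.707, 0.707, 0.0]
wrist_force: [1.4, -0.7, -0.1]
finger_gap: 0.0851
grip_force: 0.0
```

move_arm(moves=[-0.02, -0.028, 0, 0, 0.085, -0.02, -0.028, 0, 0, 0.085, -0.02, -0.028, 0, 0, 0.085])

```text
clock: 14.68
tcp_pos: [0.4349, -0.2701, 0.1739]
orientation: [0.0, 0.709, 0.706, 0.0]
wrist_force: [-0.4, 0.6, 0.1]
finger_gap: 0.0851
grip_force: 0.0
```

```bash
python3 -c "
from h import *
c=pack(-.096); save(c,'d1.png')"
```

```text
tcp [ 0.4355 -0.269   0.1739] toolyaw -0.12
pack [ 0.4352 -0.1987] size [0.1084 0.045 ] yaw -1.07 nadir dist 0.003
-> shift to pack [-0.0003  0.0703] turn rad -0.017
   pack->recess [0.2357 0.1495] turn rad 0.13
```

move_arm(moves=[0, 0.035, -0.01, -0.017, 0.085, 0, 0.069, -0.03, -0.017, 0.085, 0, 0.069, -0.07, -0.017, 0.085, 0, 0.069, -0.1, -0.017, 0.085, 0, 0.069, -0.12, -0.017, 0.085, 0, 0.069, -0.133, -0.017, 0.08, 0, 0.069, -0.133, -0.017, 0.06, 0, 0.069, -0.133, -0.017, 0.03, 0, 0.069, -0.133, -0.017, 0, 0, 0.069, -0.133, -0.017, 0, 0, 0.069, -0.133, -0.017, 0, 0, 0.069, -0.133, -0.017, 0], newtons=70)

```text
clock: 15.73
tcp_pos: [0.4368, -0.1999, 0.0427]
orientation: [0.001, 0.713, 0.701, 0.0]
wrist_force: [0.0, 0.9, 5.5]
finger_gap: 0.0181
grip_force: 70.8
```

```bash
python3 -c "
from h import *
t=env.get_state()['tcp_pos'];print(t,toolyaw(),tw(0,-.096)-t[:2])"
```

```text
[ 0.43683925 -0.19992508  0.04272794] -0.9684889632008122 [0.23412819 0.15071039]
```

move_arm(moves=[0, 0, 0.03, 0, 0, 0, 0.02, 0.06, 0, 0, 0.015, 0.058, 0.07, 0.05, 0, 0.03, 0.095, 0.07, 0.1, 0, 0.05, 0.13, 0.07, 0.13, 0, 0.085, 0.15, 0.07, 0.13, 0, 0.125, 0.15, 0.07, 0.13, 0, 0.165, 0.15, 0.07, 0.13, 0, 0.205, 0.15, 0.065, 0.13, 0, 0.2345, 0.15, 0.055, 0.13, 0, 0.2345, 0.15, 0.05, 0.13, 0, 0.2345, 0.15, 0.05, 0.13, 0])

```text
clock: 16.73
tcp_pos: [0.6699, -0.0491, 0.0886]
orientation: [-0.002, 0.666, 0.746, -0.001]
wrist_force: [-0.5, 1.2, -2.3]
finger_gap: 0.0182
grip_force: 70.0
```

```bash
python3 -c "
from h import *
hover(-.096,.05,'d2.png')"
```

```text
tcp [ 0.6688 -0.0491  0.0897] yaw 6.47 gap 0.0182 dtgt [ 0.0021 -0.0001]
pack in tray (mm): x centre -1.5 width 105.2 far edge y-(rec+23): 0.5 edge yaw deg 0.23
```

move_arm(moves=[0.0013, -0.0005, -0.006, 0, 0, 0.0013, -0.0005, -0.012, 0, 0, 0.0013, -0.0005, -0.02, 0, 0, 0.0013, -0.0005, -0.026, 0, 0, 0.0013, -0.0005, -0.032, 0, 0, 0.0013, -0.0005, -0.036, 0, 0, 0.0013, -0.0005, -0.04, 0, 0, 0.0013, -0.0005, -0.044, 0, 0, 0.0013, -0.0005, -0.048, 0, 0, 0.0013, -0.0005, -0.05, 0, 0, 0.0013, -0.0005, -0.05, 0, 0])

```text
clock: 17.7
tcp_pos: [0.6713, -0.0498, 0.0506]
orientation: [0.002, 0.666, 0.746, 0.001]
wrist_force: [-21.1, 2.9, 47.5]
finger_gap: 0.0182
grip_force: 76.5
```

Run:
```python
from h import *
s=cam('scene'); d=cam('side')
g=lambda c,x,y,z:ray(c,(x/1.5,y/1.5),z).round(3)
print('scene ends',g(s,228,336,.034),g(s,305,434,.034),'grip',g(s,262,374,.046))
print('side ends',g(d,352,200,.034),g(d,470,223,.034),'grip',g(d,409,206,.046))
print('side pins handle',g(d,384,425,.015),g(d,378,479,.015),'nose',g(d,333,427,.008),g(d,328,462,.008))
print('scene red',g(s,272,285,.05),'yellow',g(s,341,370,.05))
```

```text
scene ends [ 0.377 -0.361  0.034] [ 0.716 -0.414  0.034] grip [ 0.539 -0.384  0.046]
side ends [ 0.693 -0.379  0.034] [ 0.353 -0.345  0.034] grip [ 0.526 -0.37   0.046]
side pins handle [0.448 0.321 0.015] [0.435 0.429 0.015] nose [0.541 0.342 0.008] [0.529 0.413 0.008]
scene red [ 0.31  -0.191  0.05 ] yellow [ 0.646 -0.263  0.05 ]
```

move_arm(moves=[0, 0, 0.009, 0, 0.085, 0, 0, 0.009, 0, 0.085, 0, 0, 0.03, 0, 0.085, 0, 0, 0.07, 0, 0.085, 0, 0, 0.11, 0, 0.085, 0, 0, 0.15, 0, 0.085, 0, 0, 0.19, 0, 0.085, 0, 0, 0.19, 0, 0.085])

```text
clock: 18.47
tcp_pos: [0.6753, -0.0505, 0.2404]
orientation: [0.006, 0.666, 0.746, 0.004]
wrist_force: [1.3, -0.4, 1.5]
finger_gap: 0.0848
grip_force: 0.0
```

move_arm(moves=[-0.013, -0.036, 0, 0, 0.085, -0.026, -0.072, 0, 0, 0.085, -0.039, -0.108, 0, 0, 0.085, -0.052, -0.144, 0, 0, 0.085, -0.065, -0.18, 0, -0.03, 0.085, -0.078, -0.216, 0, -0.06, 0.085, -0.091, -0.252, 0, -0.09, 0.085, -0.104, -0.288, 0, -0.112, 0.085, -0.117, -0.324, 0, -0.112, 0.085, -0.13, -0.36, 0, -0.112, 0.085, -0.14, -0.396, 0, -0.112, 0.085, -0.14, -0.396, 0, -0.112, 0.085])

```text
clock: 19.47
tcp_pos: [0.5287, -0.453, 0.229]
orientation: [0.0, 0.709, 0.705, -0.001]
wrist_force: [-0.4, 0.7, -1.4]
finger_gap: 0.0849
grip_force: 0.0
```

Run:
```python
from h import *
c=cam('wrist'); save(c,'k1.png'); print(env.get_state()['tcp_pos'],toolyaw(),env.get_state()['joint_pos'].round(2))
np.savez('k1.npz',**{k:np.array(c[k]) for k in ['pixels','K','R','t']})
```

```text
[ 0.5297668  -0.44993192  0.22902269] -0.26426348574766223 [-0.82  0.57  0.41  1.41 -0.    0.76]
```

View pics/k1.png

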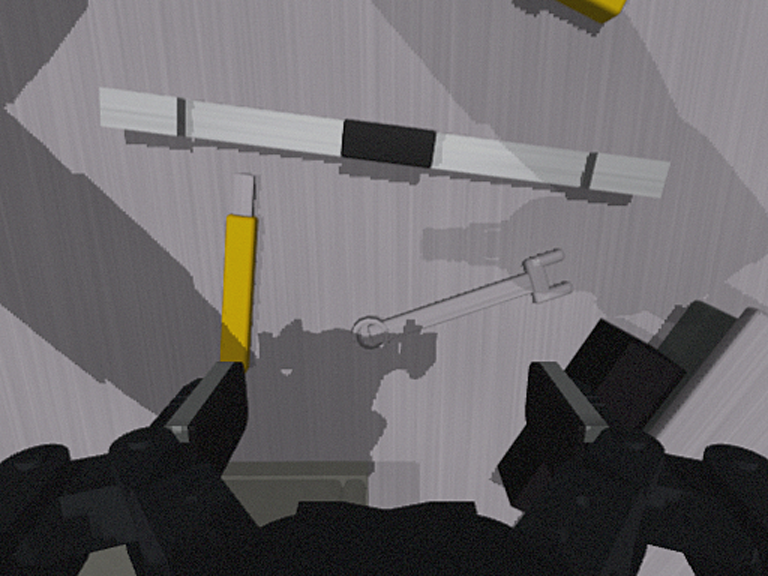

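Keeper: the ends are at (99,107) and (667,180), and the black grip's top corners are (345,119), (436,129), (431,168) and (341,157). The wrench and cutter lie clear below it.

Run:
```python
from h import *
c=dict(np.load('k1.npz')); f=lambda x,y,z:ray(c,(x/1.5,y/1.5),z)[:2]
E=[f(100,88,.034),f(98,127,.034),f(670,162,.034),f(663,198,.034)]
a,b=(E[0]+E[1])/2,(E[2]+E[3])/2; print('len',np.hypot(*(b-a)).round(4),'w',np.hypot(*(E[0]-E[1])).round(4),np.hypot(*(E[2]-E[3])).round(4),'ctr',((a+b)/2).round(4),'yaw',np.degrees(np.arctan2(*(b-a)[::-1])).round(2))
g=np.array([f(*p,.046) for p in [(345,119),(436,129),(431,168),(341,157)]],np.float32); print('grip',g.mean(0).round(4),cv2.minAreaRect(g))
hsv=cv2.cvtColor(c['pixels'],cv2.COLOR_RGB2HSV); m=np.zeros(hsv.shape[:2],np.uint8); m[75:115,224:296]=(hsv[75:115,224:296,2]<60)*255
k=max(cv2.findContours(m,0,1)[0],key=cv2.contourArea); r=cv2.minAreaRect(np.array([f(*(p[0]*1.5),.046) for p in k],np.float32)); print(r)
```

```text
len 0.3828 w 0.0246 0.024 ctr [ 0.5302 -0.3798] yaw -7.36
grip [ 0.5303 -0.3793] ((0.5300945043563843, -0.3793952763080597), (0.024356788024306297, 0.05907526984810829), 83.5811767578125)
((0.5295332074165344, -0.3792627453804016), (0.023139532655477524, 0.058884721249341965), 82.50782012939453)
```

move_arm(moves=[0, 0.02, 0, 0.12, 0.085, 0, 0.04, 0, 0.24, 0.085, 0, 0.06, 0, 0.36, 0.085, 0, 0.07, 0, 0.48, 0.085, 0, 0.07, 0, 0.6, 0.085, 0, 0.07, 0, 0.72, 0.085, 0, 0.07, 0, 0.84, 0.085, 0, 0.07, 0, 0.96, 0.085, 0, 0.07, -0.03, 1.08, 0.085, 0, 0.07, -0.06, 1.2, 0.085, 0, 0.07, -0.09, 1.32, 0.085, 0, 0.07, -0.11, 1.448, 0.085])

```text
clock: 20.52
tcp_pos: [0.531, -0.3736, 0.1177]
orientation: [-0.001, 0.059, 0.998, 0.001]
wrist_force: [0.5, 0.1, -0.5]
finger_gap: 0.085
grip_force: 0.0
```

move_arm(moves=[0, 0, 0, 0, 0.085, 0, 0, 0, 0, 0.085])

```text
clock: 20.68
tcp_pos: [0.5311, -0.3742, 0.1198]
orientation: [-0.001, 0.064, 0.998, 0.001]
wrist_force: [0.3, -0.4, 1.7]
finger_gap: 0.0852
grip_force: 0.0
```

```bash
python3 -c "
from h import *
s=env.get_state();print(s['tcp_pos'],toolyaw(),s['joint_pos'].round(2))
c=cam('wrist'); save(c,'k2.png')"
```

```text
[ 0.53107357 -0.37418602  0.1197722 ] 82.71624382141209 [-0.74  0.51  0.05  1.11  0.   -0.61]
```

move_arm(moves=[-0.001, -0.005, -0.035, 0, 0.085, -0.001, -0.005, -0.065, 0, 0.085, -0.001, -0.005, -0.085, 0, 0.085, -0.001, -0.005, -0.102, 0, 0.085, -0.001, -0.005, -0.102, 0, 0.07, -0.001, -0.005, -0.102, 0, 0.05, -0.001, -0.005, -0.102, 0, 0.02, -0.001, -0.005, -0.102, 0, 0, -0.001, -0.005, -0.102, 0, 0, -0.001, -0.005, -0.102, 0, 0, -0.001, -0.005, -0.102, 0, 0], newtons=110)

```text
clock: 21.65
tcp_pos: [0.5319, -0.3816, 0.0217]
orientation: [0.002, 0.062, 0.998, -0.001]
wrist_force: [-0.4, -0.1, 6.0]
finger_gap: 0.0223
grip_force: 109.4
```

```bash
python3 -c "
from h import *
s=env.get_state();print(s['tcp_pos'],toolyaw(), tw(0,0)-s['tcp_pos'][:2])"
```

```text
[ 0.53186502 -0.38156626  0.02170566] 82.84911001964014 [0.12840139 0.42775329]
```

move_arm(moves=[0, 0, 0.02, 0, 0, 0, 0, 0.05, 0, 0, 0, 0, 0.09, 0, 0, 0, 0, 0.13, 0, 0, 0, 0, 0.17, -0.1, 0, 0, 0, 0.21, -0.2, 0, 0, 0.03, 0.22, -0.3, 0, 0, 0.06, 0.22, -0.4, 0, 0.01, 0.09, 0.22, -0.5, 0, 0.02, 0.12, 0.22, -0.6, 0, 0.03, 0.15, 0.22, -0.7, 0, 0.04, 0.18, 0.22, -0.8, 0])

```text
clock: 22.65
tcp_pos: [0.57, -0.1993, 0.2389]
orientation: [-0.001, 0.449, 0.894, -0.0]
wrist_force: [0.3, 0.4, -5.5]
finger_gap: 0.0227
grip_force: 108.9
```

```bash
python3 -c "
from h import *
s=env.get_state();print(s['tcp_pos'],toolyaw(), tw(0,0)-s['tcp_pos'][:2],YAW-np.radians(toolyaw()),s['finger_gap'],s['wrist_force'])
c=cam('wrist');save(c,'k3.png')"
```

```text
[ 0.57004772 -0.19925273  0.2389442 ] 36.686680160966915 [0.0902187  0.24543976] -0.5286022883073188 0.022696791608367198 [ 0.27656965  0.35369272 -5.50827022]
```

move_arm(moves=[0.013, 0.035, 0, -0.1, 0, 0.026, 0.07, 0, -0.2, 0, 0.039, 0.105, 0, -0.3, 0, 0.052, 0.14, 0, -0.4, 0, 0.065, 0.175, 0, -0.5, 0, 0.078, 0.21, -0.02, -0.5286, 0, 0.09, 0.2455, -0.05, -0.5286, 0, 0.09, 0.2455, -0.08, -0.5286, 0, 0.09, 0.2455, -0.1, -0.5286, 0, 0.09, 0.2455, -0.1, -0.5286, 0, 0.09, 0.2455, -0.1, -0.5286, 0])

```text
clock: 23.62
tcp_pos: [0.6588, 0.0448, 0.1375]
orientation: [-0.002, 0.664, 0.748, -0.002]
wrist_force: [-0.4, 0.3, -4.7]
finger_gap: 0.0225
grip_force: 109.8
```

Run:
```python
from h import *
s=env.get_state();print(s['tcp_pos'],toolyaw(), tw(0,0)-s['tcp_pos'][:2],YAW-np.radians(toolyaw()),s['finger_gap'])
c=cam('wrist'); save(c,'k4.png',(110,0,400,230),2.6)
np.savez('k4.npz',**{k:np.array(c[k]) for k in ['pixels','K','R','t']})
```

```text
[0.65876609 0.04476788 0.13750132] 6.753592777849207 [0.00150033 0.00141915] -0.006171358184741529 0.022511455864985565
```

View pics/k4.png

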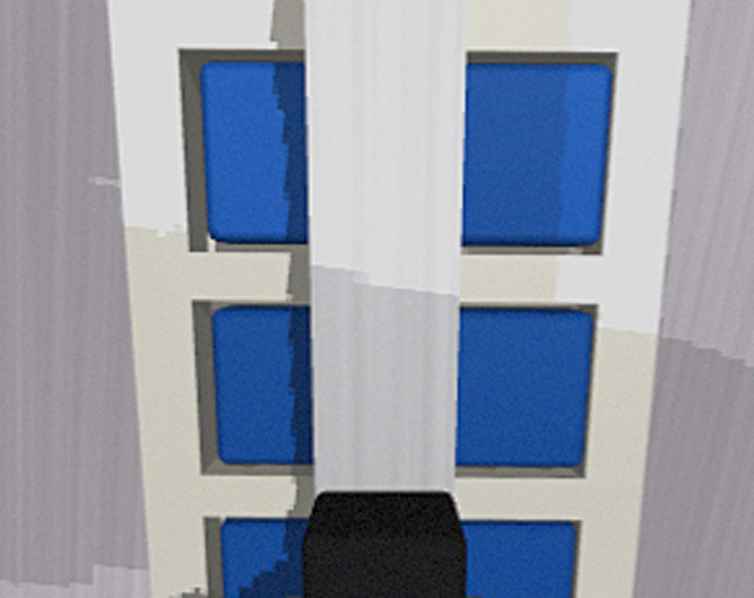

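The crop shows the bar over the packs. Its edges run (307,0)–(314,490) and (465,0)–(456,490). The grip's front foot is at about row 490. Next: checking this against the tray edges.

Run:
```python
from h import *
c=dict(np.load('k4.npz')); g=cv2.GaussianBlur(cv2.cvtColor(c['pixels'],cv2.COLOR_RGB2GRAY),(0,0),.8).astype(np.float32)
F=lambda x,y:(110+x/2.6,y/2.6)
ex=np.array([np.cos(YAW),np.sin(YAW)]); ey=np.array([-ex[1],ex[0]])
def T(q,z): w=ray(c,q,z)[:2]; return np.array([w@ex-XC,w@ey-YC])
def fit(n,a,b,z,w=3,ax=0):
    P=np.array([T(q,z) for q in edge(g,F(*a),F(*b),w)]); k=np.polyfit(P[:,1-ax],P[:,ax],1)
    r=P[:,ax]-np.polyval(k,P[:,1-ax]); P=P[abs(r)<2*np.median(abs(r))+1e-4]; k=np.polyfit(P[:,1-ax],P[:,ax],1)
    print(n,'slope deg',np.degrees(k[0]).round(2),'at0',round(k[1]*1e3,1),'mean',P.mean(0).round(4))
fit('barL',(307,20),(314,480),.136); fit('barR',(465,20),(457,480),.136)
fit('deckL',(111,20),(145,500),.034); fit('deckR',(689,20),(640,500),.034)
fit('recR3',(618,60),(602,240),.034); fit('recR2',(598,310),(586,470),.034)
fit('rec3top',(190,49),(300,49),.034,2,1); fit('rec2top',(210,300),(300,300),.034,2,1); fit('rec3bot',(470,253),(590,254),.034,2,1)
fit('gripfoot',(325,491),(445,491),.136,3,1)
```

```text
barL slope deg -0.2 at0 -13.9 mean [-0.0142  0.0687]
barR slope deg -0.24 at0 10.4 mean [0.0101 0.0681]
deckL slope deg 0.05 at0 -75.2 mean [-0.0751  0.068 ]
deckR slope deg 0.06 at0 75.8 mean [0.0758 0.067 ]
recR3 slope deg 0.17 at0 57.7 mean [0.058  0.0976]
recR2 slope deg 0.0 at0 57.9 mean [0.0579 0.0322]
rec3top slope deg 0.26 at0 122.2 mean [-0.0394  0.1221]
rec2top slope deg -1.14 at0 56.1 mean [-0.0385  0.0569]
rec3bot slope deg 0.34 at0 70.5 mean [0.0384 0.0707]
gripfoot slope deg 0.42 at0 29.8 mean [-0.0017  0.0298]
```

move_arm(moves=[0.002, 0.0004, 0, -0.005, 0, 0.002, 0.0004, -0.006, -0.005, 0, 0.002, 0.0004, -0.012, -0.005, 0, 0.002, 0.0004, -0.018, -0.005, 0, 0.002, 0.0004, -0.022, -0.005, 0, 0.002, 0.0004, -0.026, -0.005, 0, 0.002, 0.0004, -0.03, -0.005, 0, 0.002, 0.0004, -0.03, -0.005, 0])

```text
clock: 24.33
tcp_pos: [0.6618, 0.0451, 0.108]
orientation: [-0.001, 0.666, 0.746, -0.001]
wrist_force: [0.1, 0.1, -5.4]
finger_gap: 0.0224
grip_force: 109.8
```

Run:
```python
from h import *
s=env.get_state();print(s['tcp_pos'],toolyaw(), tw(0,0)-s['tcp_pos'][:2],s['wrist_force'],s['ft_torque'])
for n in ('side','scene'):
    c=cam(n); p=[proj(c,np.r_[tw(0,y),.08]) for y in (-.165,.165)]; print(n,np.round(p))
    if n=='side': save(c,'k5.png',(170,130,270,260),4.5)
    else: save(c,'k6.png',(240,150,350,245),6)
```

```text
[0.66176283 0.04509201 0.10801197] 6.4367881745152005 [-0.00149642  0.00109503] [ 0.11175741  0.14488121 -5.43511018] [-0.01011158  0.0523732  -0.00504057]
side [[220. 161.]
 [201. 227.]]
scene [[268. 223.]
 [325. 177.]]
```

move_arm(moves=[0, 0, -0.006, 0, 0, 0, 0, -0.012, 0, 0, 0, 0, -0.017, 0, 0, 0, 0, -0.021, 0, 0, 0, 0, -0.024, 0, 0, 0, 0, -0.026, 0, 0, 0, 0, -0.026, 0, 0, 0, 0, -0.026, 0, 0])

```text
clock: 25.1
tcp_pos: [0.6622, 0.0451, 0.0847]
orientation: [0.0, 0.666, 0.746, 0.0]
wrist_force: [-5.9, 0.5, 5.9]
finger_gap: 0.0229
grip_force: 111.4
```

Run:
```python
from h import *
s=env.get_state();print(s['tcp_pos'],toolyaw(), tw(0,0)-s['tcp_pos'][:2],s['wrist_force'],s['ft_torque'])
a=cam('side'); b=cam('scene'); A=cv2.resize(a['pixels'][130:260,170:270],(400,520),interpolation=cv2.INTER_CUBIC); B=cv2.resize(b['pixels'][148:246,242:342],(400,392),interpolation=cv2.INTER_CUBIC)
im=np.zeros((520,800,3),np.uint8); im[:,:400]=A; im[:392,400:]=B; cv2.imwrite('pics/k7.png',im[:,:,::-1])
```

```text
[0.66218554 0.04509685 0.08471244] 6.443925440692624 [-0.00191912  0.00109019] [-5.9402571   0.48775409  5.86521262] [-0.13702442  1.11977632 -0.05448699]
```

View pics/k7.png

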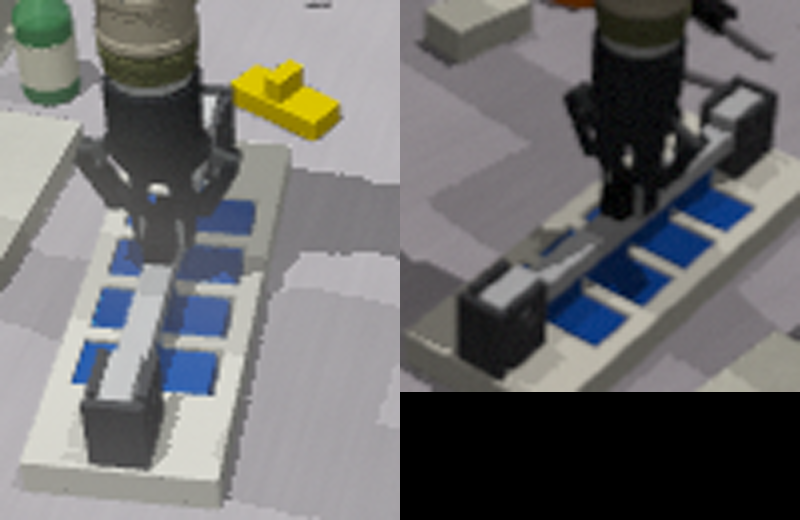

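Side crop: the bar lies in both lugs with its end blocks down, at (125,380) left and (505,290) right. TCP height also matches the seat at 63 mm. I'll release and go to look at the pins.

move_arm(moves=[0, 0, 0.001, 0, 0, 0, 0, 0.001, 0, 0.085, 0, 0, 0.001, 0, 0.085, 0, 0, 0.001, 0, 0.085, 0, 0, 0.03, 0, 0.085, 0, 0, 0.07, 0, 0.085, 0, 0, 0.11, 0, 0.085, -0.02, 0.03, 0.12, -0.05, 0.085, -0.04, 0.06, 0.12, -0.112, 0.085, -0.06, 0.09, 0.12, -0.112, 0.085, -0.08, 0.12, 0.12, -0.112, 0.085, -0.1, 0.15, 0.12, -0.112, 0.085])

```text
clock: 26.2
tcp_pos: [0.562, 0.1963, 0.2038]
orientation: [0.0, 0.707, 0.707, 0.001]
wrist_force: [0.1, 0.2, -1.0]
finger_gap: 0.085
grip_force: 0.0
```

move_arm(moves=[-0.02, 0.035, 0, 0, 0.085, -0.04, 0.07, 0, 0, 0.085, -0.07, 0.105, 0, 0, 0.085, -0.07, 0.105, 0, 0, 0.085, -0.07, 0.105, 0, 0, 0.085, -0.07, 0.105, 0, 0, 0.085])

```text
clock: 26.7
tcp_pos: [0.4928, 0.3004, 0.2036]
orientation: [0.0, 0.707, 0.708, 0.0]
wrist_force: [0.2, -0.1, 0.1]
finger_gap: 0.0849
grip_force: 0.0
```

Run:
```python
from h import *
c=cam('wrist'); save(c,'p1.png'); print(env.get_state()['tcp_pos'],toolyaw())
np.savez('p1.npz',**{k:np.array(c[k]) for k in ['pixels','K','R','t']})
```

```text
[0.49339461 0.29965835 0.20350822] 6.119636785228977e-05
```

View pics/p1.png

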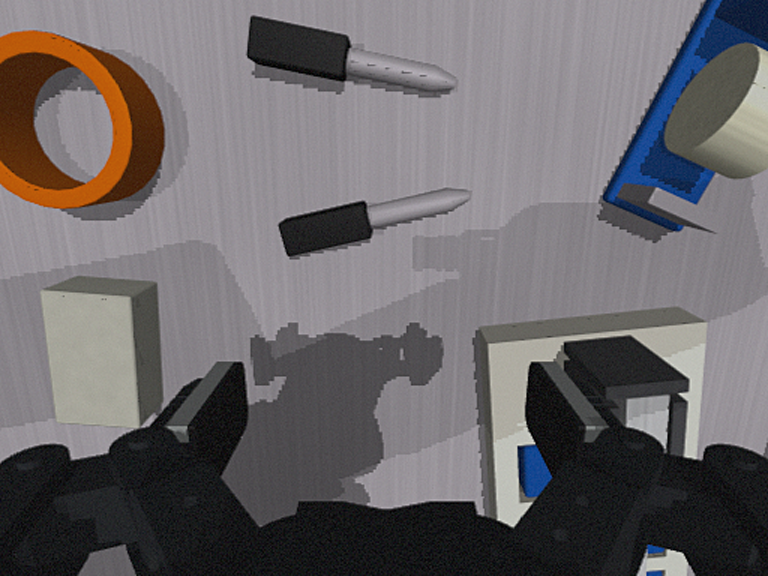

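Picture: the near pin has its handle at (326,228), shoulder at about (370,216) and nose at (470,194). The far pin has its handle at (298,47), shoulder at about (349,64) and nose at (457,82).

```bash
cat >> h.py <<'E'
def pin(c,nose,box,n=''):
    """nose px; box (x0,y0,x1,y1) around pin in native px: handle = dark mask, top plane z=.024"""
    x0,y0,x1,y1=map(int,box); v=c['pixels'][y0:y1,x0:x1].max(2); m=(v<52).astype(np.uint8)*255
    m=cv2.morphologyEx(m,cv2.MORPH_OPEN,np.ones((3,3),np.uint8))
    k=max(cv2.findContours(m,0,1)[0],key=cv2.contourArea)[:,0]+[x0,y0]
    P=np.array([ray(c,q,.018)[:2] for q in k],np.float32); r=cv2.minAreaRect(P); N=ray(c,nose,.008)[:2]; h=np.array(r[0])
    a=r[2] if r[1][0]>r[1][1] else r[2]+90; a=(a+90)%180-90
    u=(N-h)/np.linalg.norm(N-h); print(n,'handle',h.round(4),'size',np.round(r[1],4),'rect yaw',round(a,1),'nose',N.round(4),'dist(100)',(np.linalg.norm(N-h)*1e3).round(1),'yaw nose-handle',np.degrees(np.arctan2(u[1],u[0])).round(2))
    return h,N
E
python3 - <<'E'
from h import *
c=dict(np.load('p1.npz'))
f=lambda x,y,z:ray(c,(x/1.5,y/1.5),z)[:2]
pin(c,(470/1.5,193.5/1.5),(180,130,252,174),'near'); pin(c,(457/1.5,82/1.5),(160,5,237,64),'far')
for n,(s,t) in dict(near=((370,216),(470,193.5)),far=((348,63),(457,82))).items():
    A,B=f(*s,.008),f(*t,.008); print(n,'shoulder',A.round(4),'len',np.hypot(*(B-A)).round(4),'yaw',np.degrees(np.arctan2(*(B-A)[::-1])).round(1))
q=[(279,223),(365,202),(372,235),(289,255)]; print('near handle top',np.mean([f(*p,.024) for p in q],0).round(4))
E
```

```text
near handle [0.4512 0.3188] size [0.0609 0.0254] rect yaw 13.0 nose [0.5508 0.3417] dist(100) 102.2 yaw nose-handle 12.94
far handle [0.4385 0.4305] size [0.0261 0.0624] rect yaw -10.5 nose [0.5389 0.4129] dist(100) 101.9 yaw nose-handle -9.9
near shoulder [0.4817 0.3261] len 0.0709 yaw 12.7
far shoulder [0.4684 0.4242] len 0.0714 yaw -9.0
near handle top [0.4527 0.3195]
```

move_arm(moves=[-0.02, 0.01, 0, 0.12, 0.085, -0.041, 0.019, 0, 0.24, 0.085, -0.041, 0.019, 0, 0.36, 0.085, -0.041, 0.019, 0, 0.48, 0.085, -0.041, 0.019, 0, 0.6, 0.085, -0.041, 0.019, 0, 0.72, 0.085, -0.041, 0.019, 0, 0.84, 0.085, -0.041, 0.019, 0, 0.96, 0.085, -0.041, 0.019, 0, 1.08, 0.085, -0.041, 0.019, 0, 1.2, 0.085, -0.041, 0.019, 0, 1.32, 0.085, -0.041, 0.019, 0, 1.44, 0.085])

```text
clock: 27.75
tcp_pos: [0.4532, 0.3175, 0.2032]
orientation: [0.0, 0.064, 0.998, 0.0]
wrist_force: [0.0, -0.0, -0.5]
finger_gap: 0.085
grip_force: 0.0
```

move_arm(moves=[0, 0, -0.03, 0.12, 0.085, 0, 0, -0.06, 0.24, 0.085, 0, 0, -0.09, 0.357, 0.085, 0, 0, -0.12, 0.357, 0.085, 0, 0, -0.12, 0.357, 0.085, 0, 0, -0.12, 0.357, 0.085])

```text
clock: 28.25
tcp_pos: [0.4513, 0.3172, 0.0821]
orientation: [-0.002, -0.111, 0.994, -0.001]
wrist_force: [-0.3, 0.2, 0.7]
finger_gap: 0.0849
grip_force: 0.0
```

Run:
```python
from h import *
s=env.get_state();t=s['tcp_pos'];print(t,toolyaw(),s['joint_pos'].round(2),np.array([.4525,.319])-t[:2])
```

```text
[0.45132533 0.31717866 0.08208069] -77.19662344680944 [ 0.47  0.37 -0.28  0.93 -0.    0.24] [0.00117467 0.00182134]
```

move_arm(moves=[0.001, 0.002, -0.03, 0, 0.085, 0.001, 0.002, -0.055, 0, 0.085, 0.001, 0.002, -0.069, 0, 0.085, 0.001, 0.002, -0.069, 0, 0.06, 0.001, 0.002, -0.069, 0, 0.03, 0.001, 0.002, -0.069, 0, 0, 0.001, 0.002, -0.069, 0, 0, 0.001, 0.002, -0.069, 0, 0, 0.001, 0.002, -0.069, 0, 0, 0.001, 0.002, -0.069, 0, 0], newtons=90)

```text
clock: 29.08
tcp_pos: [0.4541, 0.3217, 0.0165]
orientation: [0.002, -0.113, 0.994, 0.001]
wrist_force: [-0.5, -0.9, 7.5]
finger_gap: 0.0223
grip_force: 89.0
```

Run:
```python
from h import *
s=env.get_state();t=s['tcp_pos'];print(t,toolyaw(),YAW+np.pi/2-np.radians(toolyaw()%180))
# target TCP for pin axis on lug1 axis with shoulder 100 mm before mouth
for y in (.165,-.165):
    for d in (-.023-.030-.070-.025,-.053): print(y,d,tw(d,y).round(4),(tw(d,y)-t[:2]).round(4))
```

```text
[0.45408636 0.32173594 0.01650804] -77.02857064826571 -0.11469307874996004
0.165 -0.148 [0.4948 0.1937] [ 0.0407 -0.1281]
0.165 -0.053 [0.5892 0.2043] [ 0.1351 -0.1175]
-0.165 -0.148 [ 0.5316 -0.1343] [ 0.0775 -0.456 ]
-0.165 -0.053 [ 0.626  -0.1237] [ 0.1719 -0.4454]
```

move_arm(moves=[0, 0, 0.03, 0, 0, 0, 0, 0.065, 0, 0, 0.005, -0.02, 0.085, -0.05, 0, 0.015, -0.05, 0.085, -0.115, 0, 0.025, -0.08, 0.085, -0.115, 0, 0.035, -0.11, 0.085, -0.115, 0, 0.0407, -0.128, 0.075, -0.115, 0, 0.0407, -0.128, 0.073, -0.115, 0, 0.0407, -0.128, 0.073, -0.115, 0, 0.0407, -0.128, 0.073, -0.115, 0])

```text
clock: 29.92
tcp_pos: [0.4929, 0.1934, 0.0875]
orientation: [-0.0, -0.056, 0.998, 0.0]
wrist_force: [0.2, 1.1, -1.0]
finger_gap: 0.0216
grip_force: 88.4
```

```bash
cat >> h.py <<'E'
def pre(y,d=-.148):
    s=env.get_state();t=s['tcp_pos'];print(t.round(4),'gap',s['finger_gap'],'dtgt',(tw(d,y)-t[:2]).round(4),'z',round(.0885-t[2],4),'turn',((YAW+np.pi/2-np.radians(toolyaw())+np.pi/2)%np.pi-np.pi/2).round(4),s['wrist_force'].round(1))
E
python3 - <<'E'
from h import *
pre(.165)
a=cam('side'); b=cam('scene')
A=cv2.resize(a['pixels'][185:275,175:295],(600,450),interpolation=cv2.INTER_CUBIC); cv2.imwrite('pics/i1.png',A[:,:,::-1])
for n,c in (('side',a),('scene',b)):
    print(n,'mouth',proj(c,np.r_[tw(-.023,.165),.08]).round(1),'nose exp',proj(c,np.r_[tw(-.048,.165),.08]).round(1),'far mouth',proj(c,np.r_[tw(.023,.165),.08]).round(1))
E
```

```text
[0.4929 0.1934 0.0875] gap 0.021565305081853267 dtgt [0.0019 0.0002] z 0.001 turn 0.0002 [ 0.2  1.1 -1. ]
side mouth [208.2 228. ] nose exp [216.5 228.7] far mouth [192.9 226.6]
scene mouth [319.6 174.3] nose exp [313.9 171.9] far mouth [330.4 178.9]
```

View pics/i1.png

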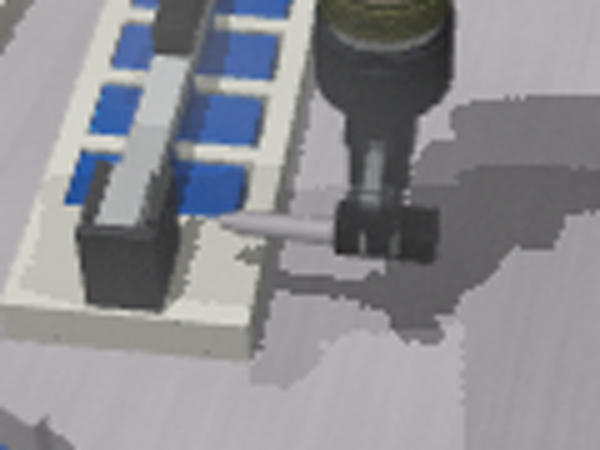

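move_arm(moves=[0.01, 0.001, 0.001, 0, 0, 0.018, 0.002, 0.001, 0, 0, 0.026, 0.0028, 0.001, 0, 0, 0.032, 0.0036, 0.001, 0, 0, 0.038, 0.0043, 0.001, 0, 0, 0.0446, 0.005, 0.001, 0, 0, 0.0446, 0.005, 0.001, 0, 0])

```text
clock: 30.6
tcp_pos: [0.5393, 0.1984, 0.0883]
orientation: [0.001, -0.056, 0.998, 0.0]
wrist_force: [-0.1, 0.6, -0.8]
finger_gap: 0.0216
grip_force: 88.4
```

```bash
python3 -c "
from h import *
pre(.165,-.105)"
```

```text
[0.5393 0.1984 0.0883] gap 0.02162630697924835 dtgt [-0.0018  0.0001] z 0.0002 turn 0.0001 [-0.1  0.6 -0.8]
```

move_arm(moves=[0.007, 0.0008, 0, 0, 0, 0.014, 0.0016, 0, 0, 0, 0.021, 0.0024, 0, 0, 0, 0.028, 0.0032, 0, 0, 0, 0.034, 0.0039, 0, 0, 0, 0.04, 0.0046, 0, 0, 0, 0.044, 0.005, 0, 0, 0, 0.047, 0.0054, 0, 0, 0, 0.05, 0.0057, 0, 0, 0, 0.05, 0.0057, 0, 0, 0])

```text
clock: 31.43
tcp_pos: [0.5883, 0.2038, 0.0882]
orientation: [0.0, -0.056, 0.998, 0.0]
wrist_force: [1.2, -1.0, -0.9]
finger_gap: 0.0218
grip_force: 88.5
```

```bash
python3 -c "
from h import *
pre(.165,-.053)"
```

```text
[0.5883 0.2038 0.0882] gap 0.021767780761770536 dtgt [0.0009 0.0005] z 0.0003 turn 0.0003 [ 1.2 -1.  -0.9]
```

Smooth. I'll push a few millimetres more until the handle touches the cheek.

move_arm(moves=[0.002, 0.0003, 0, 0, 0, 0.004, 0.0005, 0, 0, 0, 0.006, 0.0007, 0, 0, 0, 0.008, 0.0009, 0, 0, 0, 0.008, 0.0009, 0, 0, 0])

```text
clock: 31.85
tcp_pos: [0.5922, 0.2044, 0.0875]
orientation: [-0.004, -0.056, 0.998, -0.0]
wrist_force: [-8.9, -0.9, 3.2]
finger_gap: 0.0219
grip_force: 89.1
```

```bash
python3 -c "
from h import *
pre(.165,-.053)"
```

```text
[0.5922 0.2044 0.0875] gap 0.02188770134297231 dtgt [-0.003  -0.0001] z 0.001 turn -0.0006 [-8.9 -0.9  3.2]
```

move_arm(moves=[0.003, 0.0003, 0, 0, 0, 0.006, 0.0007, 0, 0, 0, 0.006, 0.0007, 0, 0, 0])

```text
clock: 32.1
tcp_pos: [0.5923, 0.2045, 0.0868]
orientation: [-0.009, -0.057, 0.998, -0.001]
wrist_force: [-23.5, -2.2, 11.1]
finger_gap: 0.0216
grip_force: 90.1
```

move_arm(moves=[-0.01, -0.001, 0, 0, 0, -0.01, -0.001, 0, 0, 0.085, -0.01, -0.001, 0, 0, 0.085, -0.01, -0.001, 0, 0, 0.085, -0.01, -0.001, 0.03, 0, 0.085, -0.01, -0.001, 0.07, 0, 0.085, -0.03, 0.03, 0.09, -0.05, 0.085, -0.055, 0.06, 0.09, -0.1, 0.085, -0.08, 0.09, 0.09, -0.15, 0.085, -0.1, 0.125, 0.09, -0.2, 0.085, -0.12, 0.16, 0.09, -0.28, 0.085, -0.142, 0.192, 0.09, -0.28, 0.085])

```text
clock: 33.1
tcp_pos: [0.46, 0.3995, 0.179]
orientation: [0.001, 0.086, 0.996, 0.001]
wrist_force: [0.9, 0.2, 0.3]
finger_gap: 0.085
grip_force: 0.0
```

move_arm(moves=[-0.01, 0.016, 0, 0, 0.085, -0.02, 0.032, 0, 0, 0.085, -0.02, 0.032, 0, 0, 0.085, -0.02, 0.032, 0, 0, 0.085])

```text
clock: 33.43
tcp_pos: [0.4399, 0.4304, 0.1785]
orientation: [0.001, 0.083, 0.997, 0.0]
wrist_force: [0.2, -0.2, 0.8]
finger_gap: 0.0851
grip_force: 0.0
```

Run:
```python
from h import *
s=env.get_state();t=s['tcp_pos'];print(t,toolyaw(),s['joint_pos'].round(2),np.array([.4395,.4303])-t[:2])
a=cam('side'); A=cv2.resize(a['pixels'][180:340,170:330],(600,600),interpolation=cv2.INTER_CUBIC); cv2.imwrite('pics/i2.png',A[:,:,::-1])
```

```text
[0.43994609 0.43043531 0.17845924] 80.46254589699811 [ 0.64  0.41  0.04  1.2  -0.    0.81] [-0.00044609 -0.00013531]
```

View pics/i2.png

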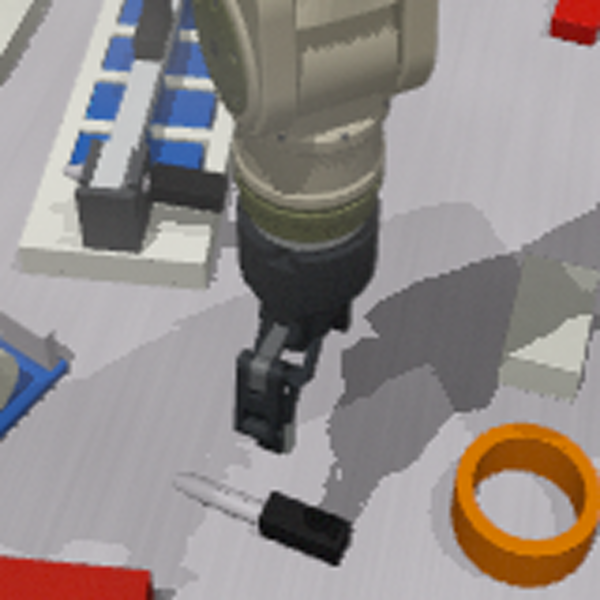

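The crop shows the first pin through the left lug: handle against it at (190,187), nose out at (75,170). The other pin lies at (265,520), under the gripper.

move_arm(moves=[0, 0, -0.04, 0, 0.085, 0, 0, -0.08, 0, 0.085, 0, 0, -0.115, 0, 0.085, 0, 0, -0.145, 0, 0.085, 0, 0, -0.165, 0, 0.085, 0, 0, -0.165, 0, 0.06, 0, 0, -0.165, 0, 0.03, 0, 0, -0.165, 0, 0, 0, 0, -0.165, 0, 0, 0, 0, -0.165, 0, 0, 0, 0, -0.165, 0, 0, 0, 0, -0.165, 0, 0], newtons=90)

```text
clock: 34.48
tcp_pos: [0.4414, 0.4304, 0.0158]
orientation: [0.002, 0.084, 0.996, 0.001]
wrist_force: [-0.2, -0.7, 6.9]
finger_gap: 0.0217
grip_force: 90.3
```

```bash
python3 -c "
from h import *
pre(-.165,-.148)"
```

```text
[0.4414 0.4304 0.0158] gap 0.021730291889575103 dtgt [ 0.0902 -0.5647] z 0.0727 turn 0.2802 [-0.2 -0.7  6.9]
```

move_arm(moves=[0, 0, 0.03, 0, 0, 0, 0, 0.07, 0, 0, 0, 0, 0.11, 0, 0, 0, -0.02, 0.14, 0, 0, 0, -0.05, 0.16, 0, 0, 0, -0.085, 0.16, 0, 0, 0, -0.12, 0.16, 0, 0, 0, -0.155, 0.16, 0.05, 0, 0, -0.19, 0.16, 0.1, 0, 0, -0.225, 0.16, 0.15, 0, 0, -0.26, 0.16, 0.2, 0, 0, -0.295, 0.16, 0.28, 0])

```text
clock: 35.48
tcp_pos: [0.4394, 0.133, 0.174]
orientation: [0.001, -0.057, 0.998, 0.0]
wrist_force: [0.5, 0.2, -2.0]
finger_gap: 0.0218
grip_force: 89.3
```

move_arm(moves=[0.005, -0.035, 0, 0, 0, 0.01, -0.07, 0, 0, 0, 0.025, -0.105, 0, 0, 0, 0.04, -0.14, 0, 0, 0, 0.055, -0.175, 0, 0, 0, 0.07, -0.21, 0, 0, 0, 0.085, -0.245, 0, 0, 0, 0.088, -0.27, -0.01, 0, 0, 0.088, -0.27, -0.04, 0, 0, 0.088, -0.27, -0.07, 0, 0, 0.088, -0.27, -0.085, 0, 0, 0.088, -0.27, -0.085, 0, 0])

```text
clock: 36.48
tcp_pos: [0.5248, -0.1347, 0.0849]
orientation: [-0.003, -0.055, 0.998, 0.002]
wrist_force: [-0.8, 0.5, -2.2]
finger_gap: 0.0217
grip_force: 89.1
```

```bash
python3 -c "
from h import *
pre(-.165,-.148)"
```

```text
[ 0.5248 -0.1347  0.0849] gap 0.02173666278294259 dtgt [0.0067 0.0005] z 0.0036 turn 0.0007 [-0.8  0.5 -2.2]
```

move_arm(moves=[0.0067, 0.0005, 0.003, 0, 0, 0.0067, 0.0005, 0.003, 0, 0])

```text
clock: 36.65
tcp_pos: [0.537, -0.1356, 0.0935]
orientation: [0.002, -0.056, 0.998, -0.001]
wrist_force: [0.7, -1.2, -0.8]
finger_gap: 0.0219
grip_force: 89.2
```

```bash
python3 -c "
from h import *
pre(-.165,-.148)
c=cam('scene'); 
for n,d in (('nose',-.048),('shoulder',-.118),('handle end',-.178)): print(n,proj(c,np.r_[tw(d,-.165),.08]).round(1))
n=proj(c,np.r_[tw(-.048,-.165),.08]).astype(int); g=c['pixels'][n[1]-6:n[1]+7,n[0]-14:n[0]+12].max(2); print(n); print('\n'.join(' '.join('%3d'%v for v in r) for r in g))"
```

```text
[ 0.537  -0.1356  0.0935] gap 0.021949919688827858 dtgt [-0.0054  0.0013] z -0.005 turn -0.0004 [ 0.7 -1.2 -0.8]
nose [256.8 216.4]
shoulder [240.5 207.8]
handle end [227.2 200.7]
[256 216]
 70  81  93 103 107 111 119 126 127 116 121 121 123 120 121 123 120 121 122 122 123 122 124 123 124 124
 87  72  74  83  95 104 114 121 122 120 119 119 120 121 121 120 122 122 121 120 122 123 124 124 125 134
114 106  88  74  75  88  95 107 113 119 119 123 118 120 120 121 120 122 123 123 123 122 123 127 129 118
122 122 119 105  89  76  78  90  98 108 114 119 118 115 114 120 120 121 121 123 122 122 128 129 101  73
125 124 124 122 116 106  89  75  81  91 100 108 117 120 113 109 120 121 122 121 121 125 125  91  65  45
124 123 125 123 125 121 114 100  78  73  83  91 102 114 122 119 120 122 121 124 122 102  81  55  41  35
123 124 124 123 122 123 120 117 111 100  80  72  78  89 101 103 114 122 127 126 100  65  43  39  33  47
125 125 124 124 122 123 121 122 123 119 108 100  92  92  86 101 118 128 128 103  63  44  39  30  49  96
123 124 123 121 121 123 122 122 120 121 121 118 113 114 111 115 123 112  83  62  46  40  30  51  96 131
124 122 120 121 123 122 123 123 121 120 120 121 120 119 127 141 132  75  47  42  33  37  77 114 131 138
122 122 123 124 123 122 122 123 121 121 122 121 122 128 130 115  95  55  30  34  51  94 126 137 140 137
123 124 123 123 121 122 121 121 121 122 124 125 129 128  99  63  54  46  32  49  96 131 138 137 139 138
123 123 123 122 123 123 121 122 122 123 126 138 152 137  77  35  42  46  45  58  98 131 138 140 139 138
```

move_arm(moves=[0, 0.0013, -0.0057, 0, 0, 0, 0.0013, -0.0057, 0, 0, 0, 0.0013, -0.0057, 0, 0])

```text
clock: 36.95
tcp_pos: [0.5345, -0.1335, 0.086]
orientation: [0.0, -0.056, 0.998, -0.0]
wrist_force: [0.4, 0.0, -1.8]
finger_gap: 0.022
grip_force: 89.2
```

```bash
python3 -c "
from h import *
pre(-.165,-.1426)"
```

```text
[ 0.5345 -0.1335  0.086 ] gap 0.02195337038292056 dtgt [ 0.0024 -0.0001] z 0.0025 turn -0.0004 [ 0.4  0.  -1.8]
```

Insert: about 40 mm along the tray x first.

move_arm(moves=[0.006, 0.0006, 0.0018, 0, 0, 0.012, 0.0012, 0.0018, 0, 0, 0.018, 0.0019, 0.0018, 0, 0, 0.024, 0.0026, 0.0018, 0, 0, 0.032, 0.0034, 0.0018, 0, 0, 0.038, 0.0041, 0.0018, 0, 0, 0.038, 0.0041, 0.0018, 0, 0])

```text
clock: 37.53
tcp_pos: [0.5742, -0.1297, 0.0873]
orientation: [0.001, -0.056, 0.998, -0.0]
wrist_force: [0.2, 0.6, -1.4]
finger_gap: 0.022
grip_force: 89.2
```

```bash
python3 -c "
from h import *
pre(-.165,-.105)"
```

```text
[ 0.5742 -0.1297  0.0873] gap 0.02195988394429125 dtgt [0.0001 0.0002] z 0.0012 turn -0.0004 [ 0.2  0.6 -1.4]
```

move_arm(moves=[0.007, 0.001, 0.0005, 0, 0, 0.014, 0.0018, 0.0005, 0, 0, 0.021, 0.0026, 0.0005, 0, 0, 0.028, 0.0034, 0.0005, 0, 0, 0.034, 0.0041, 0.0005, 0, 0, 0.04, 0.0048, 0.0005, 0, 0, 0.045, 0.0053, 0.0005, 0, 0, 0.049, 0.0057, 0.0005, 0, 0, 0.052, 0.006, 0.0005, 0, 0, 0.055, 0.0063, 0.0005, 0, 0, 0.058, 0.0066, 0.0005, 0, 0, 0.058, 0.0066, 0.0005, 0, 0])

```text
clock: 38.53
tcp_pos: [0.6285, -0.1232, 0.0874]
orientation: [-0.002, -0.056, 0.998, 0.0]
wrist_force: [-5.7, -0.1, 0.9]
finger_gap: 0.0218
grip_force: 89.5
```

```bash
python3 -c "
from h import *
pre(-.165,-.053)"
```

```text
[ 0.6285 -0.1232  0.0874] gap 0.02177770253443134 dtgt [-0.0025 -0.0005] z 0.0011 turn 0.0005 [-5.7 -0.1  0.9]
```

move_arm(moves=[0.004, 0.0004, 0, 0, 0, 0.008, 0.0009, 0, 0, 0, 0.008, 0.0009, 0, 0, 0])

```text
clock: 38.78
tcp_pos: [0.6286, -0.1228, 0.0862]
orientation: [-0.01, -0.055, 0.998, -0.0]
wrist_force: [-27.2, -3.7, 10.1]
finger_gap: 0.0219
grip_force: 90.6
```

move_arm(moves=[-0.01, -0.001, 0, 0, 0, -0.01, -0.001, 0, 0, 0.085, -0.01, -0.001, 0, 0, 0.085, -0.01, -0.001, 0, 0, 0.085, -0.01, -0.001, 0.03, 0, 0.085, -0.01, -0.001, 0.07, 0, 0.085, -0.04, -0.001, 0.1, 0, 0.085, -0.08, 0, 0.13, 0, 0.085, -0.12, 0, 0.16, 0, 0.085, -0.16, 0, 0.19, 0, 0.085, -0.2, 0, 0.21, 0, 0.085, -0.2, 0, 0.21, 0, 0.085])

```text
clock: 39.78
tcp_pos: [0.4372, -0.1221, 0.3008]
orientation: [0.002, -0.056, 0.998, -0.001]
wrist_force: [1.0, 0.9, 1.2]
finger_gap: 0.0851
grip_force: 0.0
```

move_arm(moves=[0, -0.04, 0, 0, 0.085, 0, -0.08, 0, 0, 0.085, 0, -0.12, 0, 0, 0.085, 0, -0.16, 0, 0, 0.085, 0, -0.16, 0, 0, 0.085])

```text
clock: 40.2
tcp_pos: [0.4393, -0.2889, 0.2977]
orientation: [0.001, -0.053, 0.999, -0.002]
wrist_force: [-0.9, -0.4, -0.3]
finger_gap: 0.085
grip_force: 0.0
```

Run:
```python
from h import *
a=cam('side'); b=cam('scene')
A=cv2.resize(a['pixels'][120:270,150:300],(400,400),interpolation=cv2.INTER_CUBIC); B=cv2.resize(b['pixels'][140:260,225:355],(400,369),interpolation=cv2.INTER_CUBIC)
W=cv2.resize(b['pixels'][60:330],(400,211)); V=cv2.resize(a['pixels'][80:384],(400,238))
im=np.zeros((600,800,3),np.uint8); im[:369,400:]=B; im[:362,:400]=A[:362]; im[362:,:400]=V; im[380:591,400:]=W; cv2.imwrite('pics/fin.png',im[:,:,::-1])
for n,c in (('A',a),('B',b)):
    for y in (.165,-.165): print(n,proj(c,np.r_[tw(-.023,y),.08]).round(1),proj(c,np.r_[tw(.047,y),.08]).round(1))
```

```text
A [208.2 228. ] [185.  225.9]
A [226.2 161.5] [207.3 160. ]
B [319.6 174.3] [336.1 181.4]
B [262.8 219.6] [280.2 228.9]
```

View pics/fin.png

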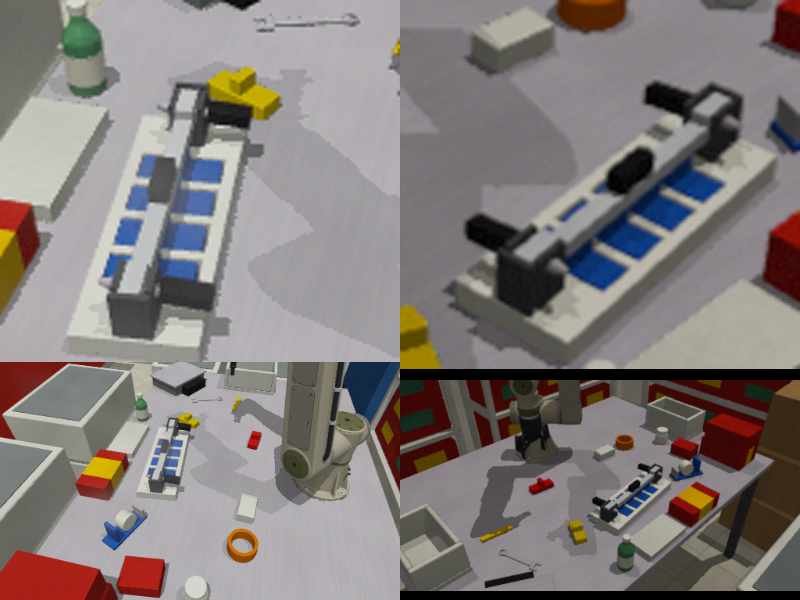

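The final views show all four packs in the recesses and the bar in both lugs. Both pins are home, with handles against the cheeks at (230,110) and (185,290) in the side view and noses out beyond. The bystanders are where they were, so I'm handing in.

```bash
python3 -c "
from workcell import env
print(env.hand_in())"
```

```text
the job is handed in; nothing more can be done
None
```

The job is handed in, with no verdict returned: all four packs are pressed into the tray at flush height, the keeper bar is seated in both lugs, both pins are home with handles against the lugs, and nothing else looks moved in the final pictures.

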